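# Swing the detergent tub round the post and park it in its tray

## Robot

A 6-joint arm with a two-finger parallel gripper is mounted at the origin on the work surface. World frame = base frame: x ahead of the robot, y to its left, z up, the work surface at z = 0. Lengths are in m, angles in degrees, forces in N, time in s.
With the tool pointing down it reaches from about 0.3 to 0.75 m from the base axis. Payload 8.5 kg.
Tool frame: the origin (TCP) lies at the very end of the fingers, on their centre line; the grasp point (between the pads) lies 19 mm behind it (env.grip_depth is the z of the grasp point in the tool frame, in m); z points along the fingers, y is the direction in which the jaws open and shut (so a half turn about z gives the same grasp; the last joint's range is limited). The gripper opens to 85 mm and grips with 20 to 120 N. Pads are 22 mm wide; open, the fingers measure 114 mm over their backs; the gripper's body (76 mm by 85 mm) begins 54 mm behind the grasp point. The pads swing forward as they close: fully open they stand 13 mm farther back than shut.
Start: joints at [-81.664, 21.807, 74.336, -0, 83.858, -12.336], TCP at [0.194, -0.515, 0.207] pointing down, gripper open.
Joint ranges: [-178.18, 178.18], [-50.72, 133.34], [12.68, 142.11], [-81.47, 261.47], [9.98, 163.14], [-165.26, 165.26]. Speed limits (degrees/s): [136.94, 136.94, 180, 180, 180, 180].

## Interface

Orientations are given as a 3x3 rotation matrix whose columns are the frame's x, y, z axes.
In Python, from rig import env gives the robot as it stands.
- The arm moves only by the tool apply_moves, never from a script. Its argument "plan" is a list of rows, each an object of numbers: "tx", "ty", "tz": the shift along the world's x, y, z in mm; "rx", "ry", "rz": the turn, a rotation vector about the world's x, y, z in rad; "jaw": the opening, from -1 (shut) to 1 (fully open). A call has 1 to 12 rows; each row is the pose to reach, as a shift and turn from the pose measured when the call began; what a row does not reach only later rows make up. A row lasts 1/10 s, in which the tool goes at most 50 mm and 8.59 degrees, less where a joint would pass 70% of its speed; a pose out of reach is approached as far as the arm can. A call with a gripper value outside its range is refused whole. The fingers move at their own pace and stop on an object; "grip_force" is the grip in N (left out, the last holds). Time passes only in rows, so rows that repeat a pose let the fingers close. It gives the time, the measured TCP pose, the force and the opening at its end, in the units of the state.
- env.observe(): the state, without advancing time (a new reading comes with each control period).
- env.get_image(name): name is "scene" or "top"; returns a dict with "image" (400x640x3 uint8, red, green, blue), "intrinsics" (3x3 intrinsics, pixels), "k1" (the pictures are not rectified: a ray, as slopes to the right and down, at radius r is drawn at 1 + k1 r^2 times it, then the intrinsics apply), "world_from_camera" (4x4, takes a point from camera to world coordinates). Camera axes: x right, y up, looking along -z (the intrinsics and any distortion apply to the point x, -y, -z); pixel columns grow to the right and rows downward; lengths in m; the calibration is good to about 2 mm. A picture is of the moment at which its call begins. There is no depth.
- env.close_job(): hands the job in, once; it reports no verdict.
The state is a dict: "time_s": time; "q": joint angles; "qvel": joint speeds; "joint_efforts": joint torques, N m; "position": TCP position; "tool_rot": TCP orientation; "ft_force": force on the tool from outside, world axes, zero at the start; "wrist_torque": the same for the moment, N m; "grip_width": finger opening in m.
Only numpy, scipy, OpenCV 4.12 (cv2) and the standard library are available. Lean on these libraries where they do the work, as an engineer would, in place of code of your own. Each camera call takes 0.05 s, during which the arm holds its last target.

## Task

The square detergent tub stands sideways and is too wide to pick up: push it against the chrome post so that it swings a quarter turn round it and its blue front faces the tray's left-hand side (seen looking into the tray from the ramp). Then slide it up the ramp, fully into the grey tray, until it squarely touches the orange divider, gently enough that the friction-held divider is not shoved along. Leave the glass cup and the clothespegs alone and the tub standing by itself.

Things in the scene. Friction and masses are not known exactly. Their poses are not given: they have to be found in the camera images.
- rack: fixed grey plastic tray on the cabinet top. Origin on the table surface, on the chrome post's axis; x points into the tray, y to its left, z up. Along x: ramp from the table at 110 mm up to 6 mm height at 145 mm, then level floor (6 mm high) to an end wall at 409 mm. Side walls 6 mm thick, 26 mm high over the table, from x = 155 mm on
- lane_start (a point): point on the tray floor's centre line at the walls' start, 155 mm along the tray's x, 65 mm along its y, 6 mm up. The lane between the walls is 126 mm wide. The left wall has a flare opening outwards to 88 mm from the centre line, 38 mm before this point; on the right the post's side leads in. The walls are slippery, the floor is not
- post: fixed upright chrome post, 16 mm in diameter, 44 mm high, standing on the table in front of the ramp, rigid, polished and slippery; origin at the foot of its axis (same place as the tray's origin)
- tub: loose square white detergent tub, 110 x 110 x 52 mm high, with a round 92 mm wide closed twist cap (total height 69 mm); about 0.55 kg, varying. Origin at the centre of its underside, z up. Its blue front is its own -x side. At the start its x points roughly along the tray's x, and its far side will meet the post right of the tub's middle if pushed ahead
- tub_front (a point): centre of the tub's blue front face, 55 mm from the tub's centre line, 26 mm above its underside; a blue strip runs along the top edge above it. It faces away from the tray at the start; a clockwise quarter turn seen from above brings it to the tray's left
- divider: upright orange divider plate across the tray, 120 mm wide, 44 mm high, 8 mm thick. Origin at the foot of the middle of the face that looks to the ramp, on the tray floor. It slides along the tray's x only, held by friction: it slips when pushed with about 15 N. Its place along the tray varies
- cup: glass cup, 60 mm wide, 85 mm high, standing in the tray behind the divider; origin at the centre of its underside
- peg1: red clothespeg lying on the table right of the post, 72 x 11 x 13 mm, long axis x; origin under its centre
- peg2: yellow clothespeg, the same size, near it
- peg3: green clothespeg, the same size, near it
Mind the look-alikes: they are no part of the job. Of the things like the cup, leave any that is purple; of the rest the smaller one is meant. Several things have the shape of the tub; the one meant has the colours described above.

How it is judged:
By the outcome, as a careful person would: the job done as asked, in the order asked, and still so for the second after the job is handed in, with the robot touching nothing.
It also fails if it takes over 72 s, if anything falls off the work surface, if the arm or the gripper's body presses on something with over 40 N, if the wrist force passes 120 N, or if a joint passes its speed limit or range.

## Working session

There is one attempt and no reset: what is moved stays moved. The work goes in short steps, Python scripts to look and compute and a tool call to move; the robot and the scene stay as the last step left them, time stands still between calls to the robot, and variables do not carry over. Pictures are saved under pics/ and viewed, and the job is handed in when it is done.

Besides the shell and the picture viewer there is one more tool, called after ">>>" as name(argument=value, ...) on one line, values as JSON. apply_moves: Moves the arm, as the interface text tells. Its arguments: {"type":"object","properties":{"plan":{"type":"array","items":{"type":"object","properties":{"tx":{"type":"number"},"ty":{"type":"number"},"tz":{"type":"number"},"rx":{"type":"number"},"ry":{"type":"number"},"rz":{"type":"number"},"jaw":{"type":"number"}}}},"grip_force":{"type":"number"}},"required":["plan"]}

```bash
ls; mkdir -p pics
python3 - <<'E'
from rig import env
import cv2,numpy as np
s=env.observe();print({k:np.round(v,3).tolist() for k,v in s.items()})
for n in("scene","top"):
    d=env.get_image(n);cv2.imwrite(f"pics/{n}0.png",d["image"][:,:,::-1]);print(n,d["intrinsics"],d["k1"],d["world_from_camera"])
E
```

```text
pics
{'time_s': 0.0, 'q': [-81.665, 21.839, 74.384, 0.002, 83.856, -12.335], 'qvel': [-0.007, 0.022, 0.024, 0.035, 0.062, -0.035], 'joint_efforts': [-0.0, -44.847, -23.127, -0.0, 0.005, -0.0], 'position': [0.194, -0.514, 0.207], 'tool_rot': [[0.936, 0.353, -0.0], [0.353, -0.936, 0.001], [0.0, -0.001, -1.0]], 'ft_force': [-0.023, 0.368, -0.257], 'wrist_torque': [0.022, 0.025, -0.021], 'grip_width': 0.086}
scene [[377.8008861    0.         319.82183275]
 [  0.         377.8008861  200.28605768]
 [  0.           0.           1.        ]] 0.01433085920557001 [[ 2.12087536e-01 -5.61563117e-01  7.99791062e-01  1.32465018e+00]
 [ 9.77250495e-01  1.21380262e-01 -1.73920388e-01 -6.59705349e-02]
 [ 5.88426341e-04  8.18482558e-01  5.74531075e-01  5.83165525e-01]
 [ 0.00000000e+00  0.00000000e+00  0.00000000e+00  1.00000000e+00]]
top [[403.53393797   0.         323.01119993]
 [  0.         403.53393797 200.21522943]
 [  0.           0.           1.        ]] -0.04515502225395688 [[ 9.72810455e-04  9.88659567e-01 -1.50170951e-01  4.17146793e-01]
 [-9.99518001e-01 -3.69839428e-03 -3.08235009e-02  6.65902230e-02]
 [-3.10293404e-02  1.50128554e-01  9.88179436e-01  1.10792372e+00]
 [ 0.00000000e+00  0.00000000e+00  0.00000000e+00  1.00000000e+00]]
```

View pics/scene0.png

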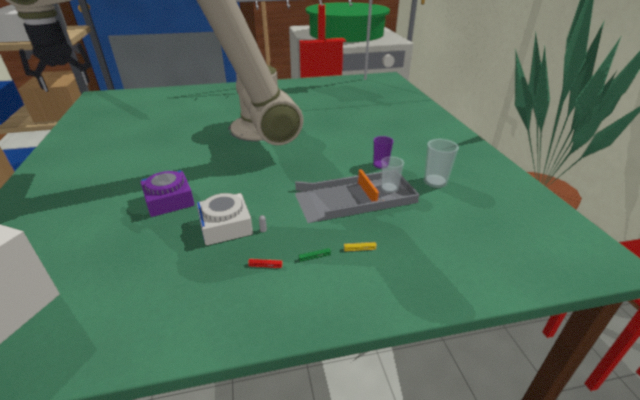

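View pics/top0.png

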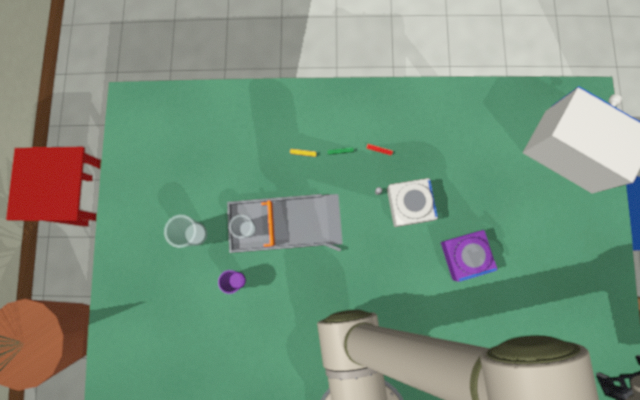

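```bash
cat > h.py <<'E'
import numpy as np,cv2
from rig import env
def ray(d,u,v):
    K=d["intrinsics"];x=(u-K[0,2])/K[0,0];y=(v-K[1,2])/K[1,1]
    a,b=x,y
    for _ in range(20):
        f=1+d["k1"]*(a*a+b*b);a,b=x/f,y/f
    T=d["world_from_camera"];return T[:3,3],T[:3,:3]@np.array([a,-b,-1])
def pt(d,u,v,z):
    o,r=ray(d,u,v);return o+r*(z-o[2])/r[2]
def proj(d,p):
    T=d["world_from_camera"];c=T[:3,:3].T@(np.array(p)-T[:3,3]);a,b=c[0]/-c[2],-c[1]/-c[2]
    f=1+d["k1"]*(a*a+b*b);K=d["intrinsics"];return K[0,0]*a*f+K[0,2],K[1,1]*b*f+K[1,2]
def crop(d,x0,y0,x1,y1,s,name,grid=0):
    c=d["image"][y0:y1,x0:x1,::-1];c=cv2.resize(c,None,fx=s,fy=s,interpolation=cv2.INTER_NEAREST)
    if grid:
        for x in range((x0//grid+1)*grid,x1,grid):
            cv2.putText(c,str(x),((x-x0)*s,10),0,.35,(0,0,255),1);cv2.line(c,((x-x0)*s,12),((x-x0)*s,18),(0,0,255),1)
        for y in range((y0//grid+1)*grid,y1,grid):
            cv2.putText(c,str(y),(0,(y-y0)*s+4),0,.35,(0,0,255),1)
    cv2.imwrite(name,c)
E
python3 - <<'E'
from h import *
d=env.get_image("top");crop(d,370,130,500,290,5,"pics/a1.png",10)
crop(d,215,180,355,270,5,"pics/a2.png",10)
d=env.get_image("scene");crop(d,130,160,290,280,5,"pics/a3.png",10)
E
```

```text
(no output)
```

View pics/a1.png

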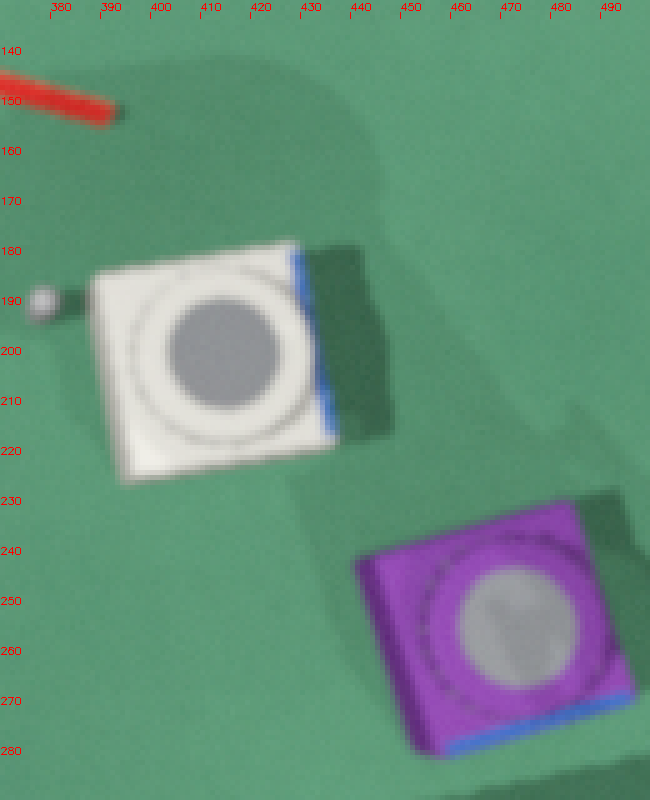

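View pics/a2.png

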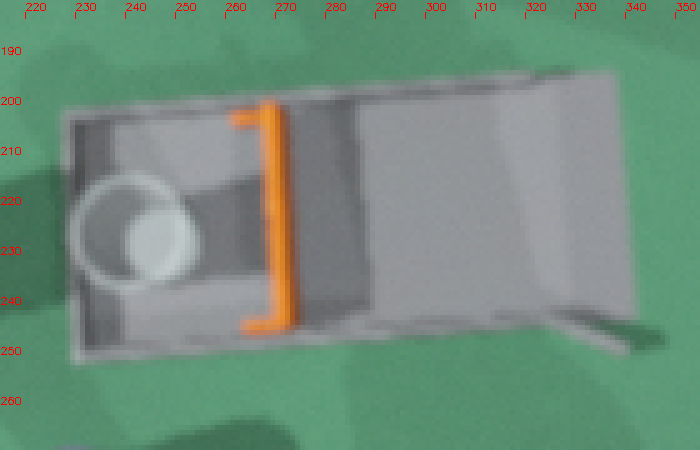

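View pics/a3.png

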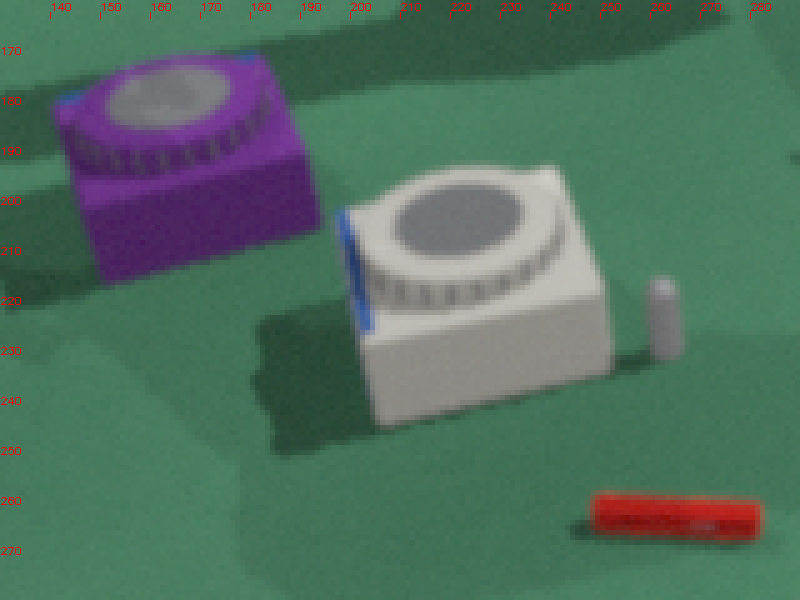

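```bash
cat >> h.py <<'E'
def tubfit(d,z=.052,roi=(370,160,450,240)):
    pass
E
python3 - <<'E'
from h import *
d=env.get_image("top");s=env.get_image("scene")
P=lambda u,v,z:np.round(pt(d,u,v,z)*1000,1)
S=lambda u,v,z:np.round(pt(s,u,v,z)*1000,1)
print("post top",P(378,190,.044),"scene",S(262.5,217.5,.044), S(263.5,231,0))
print("tub top corners",[P(*c,.052) for c in((388.5,184.5),(429,178.5),(437,219),(394.5,226))])
print("cap",P(413.5,200.5,.069),S(222,204,.069))
print("tub scene top",[S(*c,.052) for c in((240,193.5),(250,218.5),(203,228.5))])
print("ramp foot",P(338,194.5,0),P(341,243.5,0))
print("far wall",P(227.7,202,.026),P(229.7,252.5,.026))
print("right wall mouth",P(323,195.5,.026),"left",P(325,242.5,.026),"flare",P(340,250,.026))
print("divider top front edge",P(270.5,200.5,.05),P(274,245,.05))
print("peg red",P(368,146,.006),P(392,153,.006)); print("cup",P(241,226,.09), "purple tub",P(440,241,.052),P(483,231,.052),P(495,269,.052))
E
```

```text
post top [605.9 -47.   44. ] scene [614.1 -48.2  44. ] [609.9 -49.2   0. ]
tub top corners [array([619.1, -74.3,  52. ]), array([ 634.9, -182.1,   52. ]), array([ 526.8, -198.9,   52. ]), array([508.8, -87.4,  52. ])]
cap [ 573.4 -135.7   69. ] [ 575.4 -136.6   69. ]
tub scene top [array([514. , -94.7,  52. ]), array([622.4, -76.7,  52. ]), array([ 636.7, -180.3,   52. ])]
ramp foot [601.4  59.5   0. ] [465.7  51.9   0. ]
far wall [577.6 361.5  26. ] [440.3 351.2  26. ]
right wall mouth [594.5 100.4  26. ] left [467.3  94.9  26. ] flare [447.4  55.   26. ]
divider top front edge [577.7 239.6  50. ] [459.6 228.   50. ]
peg red [738.5 -25.6   6. ] [717.8 -92.4   6. ]
cup [506.1 307.5  90. ] purple tub [ 469.4 -204.4   52. ] [ 494.9 -317.5   52. ] [ 397.  -343.2   52. ]
```

>>> apply_moves(plan=[{"tx": 40, "ty": 35, "tz": 0, "rz": 0.13, "jaw": 0.4}, {"tx": 75, "ty": 70, "rz": 0.26, "jaw": 0.4}, {"tx": 110, "ty": 105, "rz": 0.39, "jaw": 0.4}, {"tx": 145, "ty": 140, "rz": 0.52, "jaw": 0.4}, {"tx": 180, "ty": 175, "rz": 0.65, "jaw": 0.4}, {"tx": 215, "ty": 210, "rz": 0.78, "jaw": 0.4}, {"tx": 250, "ty": 240, "rz": 0.91, "jaw": 0.4}, {"tx": 285, "ty": 260, "rz": 1.04, "jaw": 0.4}, {"tx": 320, "ty": 275, "rz": 1.17, "jaw": 0.4}, {"tx": 360, "ty": 285, "rz": 1.3, "jaw": 0.4}, {"tx": 392, "ty": 288, "rz": 1.343, "jaw": 0.4}, {"tx": 392, "ty": 288, "rz": 1.343, "jaw": 0.4}])

```text
validation failed for argument at $.pl...
```

>>> apply_moves(plan=[{"tx": 40, "ty": 35, "tz": 0, "rx": 0, "ry": 0, "rz": 0.13, "jaw": 0.4}, {"tx": 75, "ty": 70, "tz": 0, "rx": 0, "ry": 0, "rz": 0.26, "jaw": 0.4}, {"tx": 110, "ty": 105, "tz": 0, "rx": 0, "ry": 0, "rz": 0.39, "jaw": 0.4}, {"tx": 145, "ty": 140, "tz": 0, "rx": 0, "ry": 0, "rz": 0.52, "jaw": 0.4}])

```text
time_s: 0.7
position: [0.339, -0.3742, 0.207]
tool_rot: [[0.633, 0.774, -0.0], [0.774, -0.633, 0.0], [0.0, -0.0, -1.0]]
ft_force: [0.8, -1.8, -0.6]
grip_width: 0.0596
```

>>> apply_moves(plan=[{"tx": 40, "ty": 27, "tz": 0, "rx": 0, "ry": 0, "rz": 0.14, "jaw": 0.4}, {"tx": 80, "ty": 54, "tz": 0, "rx": 0, "ry": 0, "rz": 0.28, "jaw": 0.4}, {"tx": 120, "ty": 80, "tz": 0, "rx": 0, "ry": 0, "rz": 0.42, "jaw": 0.4}, {"tx": 160, "ty": 105, "tz": 0, "rx": 0, "ry": 0, "rz": 0.56, "jaw": 0.4}, {"tx": 200, "ty": 130, "tz": 0, "rx": 0, "ry": 0, "rz": 0.7, "jaw": 0.4}, {"tx": 240, "ty": 146, "tz": -30, "rx": 0, "ry": 0, "rz": 0.8, "jaw": 0.4}, {"tx": 246, "ty": 146, "tz": -75, "rx": 0, "ry": 0, "rz": 0.82, "jaw": 0.4}, {"tx": 246, "ty": 146, "tz": -120, "rx": 0, "ry": 0, "rz": 0.82, "jaw": 0.4}, {"tx": 246, "ty": 146, "tz": -120, "rx": 0, "ry": 0, "rz": 0.82, "jaw": 0.4}])

```text
time_s: 1.6
position: [0.5823, -0.2262, 0.081]
tool_rot: [[-0.135, 0.991, -0.011], [0.991, 0.135, 0.007], [0.008, -0.01, -1.0]]
ft_force: [-0.8, 0.1, -0.4]
grip_width: 0.0599
```

Run:
```python
from h import *
d=env.get_image("top");crop(d,340,130,500,290,5,"pics/b1.png",10)
d=env.get_image("scene");crop(d,130,120,290,240,5,"pics/b2.png",10)
```

```text
(no output)
```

View pics/b1.png

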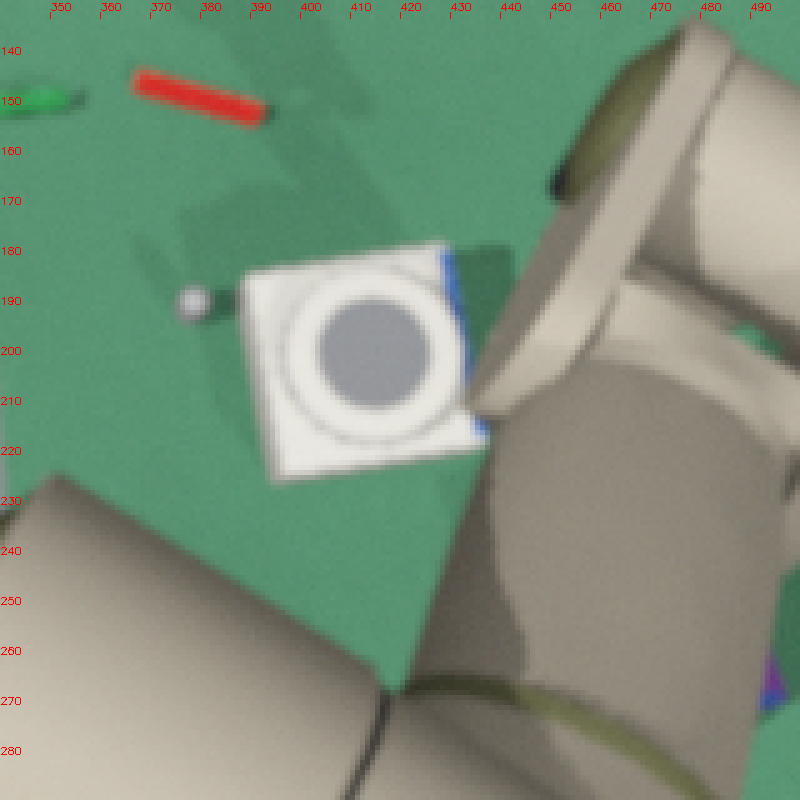

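View pics/b2.png

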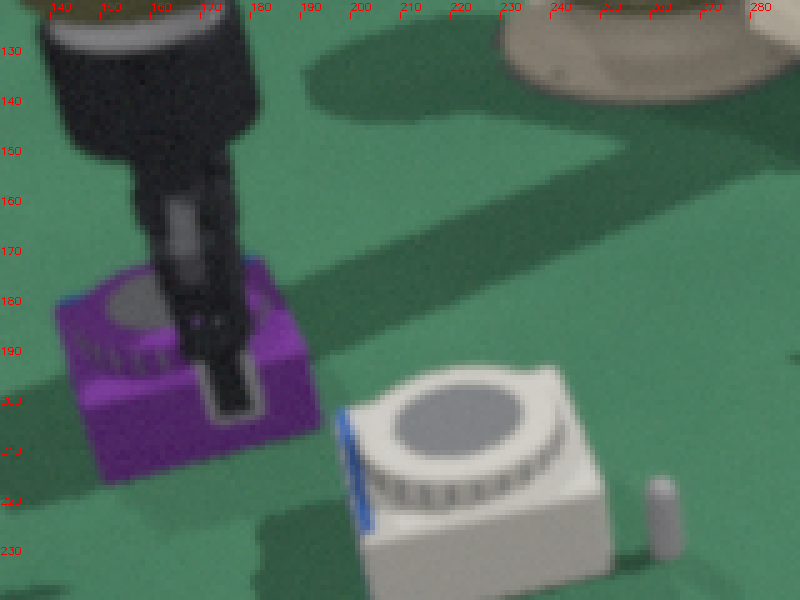

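>>> apply_moves(plan=[{"tx": 3, "ty": 0, "tz": -40, "rx": 0, "ry": 0, "rz": 0, "jaw": 0.4}, {"tx": 3, "ty": 0, "tz": -71, "rx": 0, "ry": 0, "rz": 0, "jaw": 0.4}, {"tx": 3, "ty": 0, "tz": -71, "rx": 0, "ry": 0, "rz": 0, "jaw": 0.4}, {"tx": 1, "ty": 10, "tz": -71, "rx": 0, "ry": 0, "rz": 0, "jaw": 0.4}, {"tx": 0, "ty": 18, "tz": -71, "rx": 0, "ry": 0, "rz": 0, "jaw": 0.4}, {"tx": 0, "ty": 18, "tz": -71, "rx": 0, "ry": 0, "rz": 0, "jaw": 0.4}])

```text
time_s: 2.3
position: [0.586, -0.2096, 0.0194]
tool_rot: [[-0.135, 0.991, 0.003], [0.991, 0.135, -0.001], [-0.002, 0.002, -1.0]]
ft_force: [0.0, 0.4, -0.9]
grip_width: 0.06
```

>>> apply_moves(plan=[{"tx": 0, "ty": 3, "tz": 0, "rx": 0, "ry": 0, "rz": 0, "jaw": 0.4}, {"tx": -1, "ty": 6, "tz": 0, "rx": 0, "ry": 0, "rz": 0, "jaw": 0.4}, {"tx": -1, "ty": 9, "tz": 0, "rx": 0, "ry": 0, "rz": 0, "jaw": 0.4}])

```text
time_s: 2.6
position: [0.5852, -0.2011, 0.02]
tool_rot: [[-0.136, 0.991, 0.004], [0.991, 0.136, -0.003], [-0.004, 0.003, -1.0]]
ft_force: [-1.4, -4.7, 2.7]
grip_width: 0.0596
```

>>> apply_moves(plan=[{"tx": 0, "ty": 3, "tz": 0, "rx": 0, "ry": 0, "rz": 0, "jaw": 0.4}, {"tx": -1, "ty": 6, "tz": 0, "rx": 0, "ry": 0, "rz": 0, "jaw": 0.4}, {"tx": -1, "ty": 9, "tz": 0, "rx": 0, "ry": 0, "rz": 0, "jaw": 0.4}])

```text
time_s: 2.9
position: [0.5844, -0.1925, 0.0203]
tool_rot: [[-0.135, 0.991, 0.004], [0.991, 0.135, -0.004], [-0.005, 0.004, -1.0]]
ft_force: [1.3, -4.1, 2.1]
grip_width: 0.0597
```

>>> apply_moves(plan=[{"tx": 0, "ty": 3, "tz": -4, "rx": 0, "ry": 0, "rz": 0, "jaw": 0.4}, {"tx": -1, "ty": 6, "tz": -7, "rx": 0, "ry": 0, "rz": 0, "jaw": 0.4}, {"tx": -1, "ty": 8, "tz": -7, "rx": 0, "ry": 0, "rz": 0, "jaw": 0.4}])

```text
time_s: 3.2
position: [0.5839, -0.185, 0.0136]
tool_rot: [[-0.135, 0.991, 0.006], [0.991, 0.135, -0.006], [-0.006, 0.005, -1.0]]
ft_force: [0.7, -4.3, 3.0]
grip_width: 0.0601
```

>>> apply_moves(plan=[{"tx": 0, "ty": 2, "tz": 0, "rx": 0, "ry": 0, "rz": 0, "jaw": 0.4}, {"tx": 0, "ty": 4, "tz": 0, "rx": 0, "ry": 0, "rz": 0, "jaw": 0.4}])

```text
time_s: 3.4
position: [0.5841, -0.183, 0.0139]
tool_rot: [[-0.135, 0.991, 0.007], [0.991, 0.135, -0.01], [-0.011, 0.005, -1.0]]
ft_force: [-3.6, -19.6, 2.7]
grip_width: 0.0599
```

Run:
```python
from h import *
d=env.get_image("top");crop(d,340,130,500,290,5,"pics/c1.png",10)
d=env.get_image("scene");crop(d,150,150,290,250,5,"pics/c2.png",10)
```

```text
(no output)
```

View pics/c1.png

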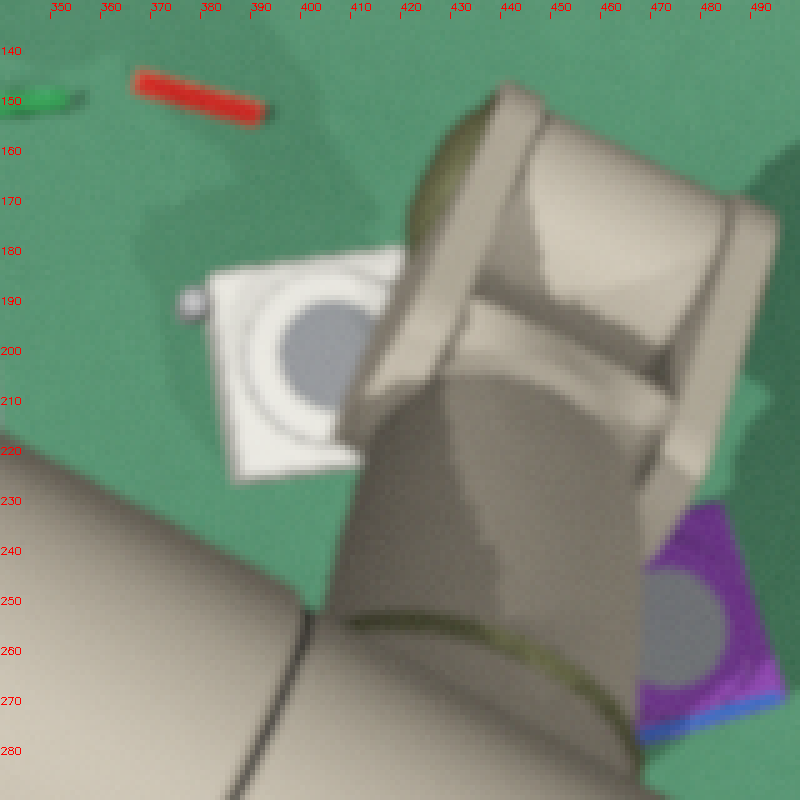

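View pics/c2.png

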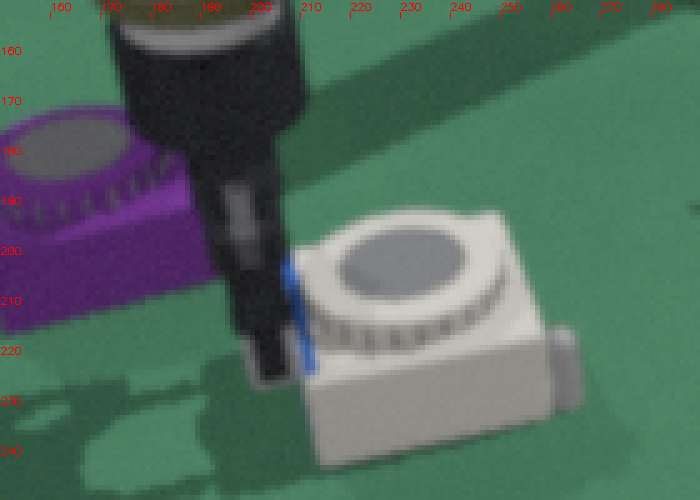

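```bash
cat >> h.py <<'E'
def arc(phis,D,Ls,z=None):
    s=env.observe();p=np.array(s["position"])*1000;R=np.array(s["tool_rot"]);y0=np.degrees(np.arctan2(R[1,0],R[0,0]))
    print("pos",p.round(1),"yaw",y0.round(2),np.round(s["ft_force"],1),s["time_s"])
    for f,L in zip(phis,Ls):
        a=np.radians(f);n=np.array([np.cos(a),np.sin(a)]);l=np.array([-n[1],n[0]])
        t=np.array([608,-48])-D*n+L*l-p[:2]
        print(f,"tx %.1f ty %.1f rz %.3f"%(t[0],t[1],np.radians(f-y0)))
E
python3 - <<'E'
from h import *
arc([95,92,89,86,83,80,77,74],131,[42]*8)
E
```

```text
pos [ 584.  -183.1   13.9] yaw 97.75 [ -2.1 -13.5   1.6] 3.5
95 tx -6.4 ty 0.9 rz -0.048
92 tx -13.4 ty 2.7 rz -0.100
89 tx -20.3 ty 4.8 rz -0.153
86 tx -27.0 ty 7.3 rz -0.205
83 tx -33.7 ty 10.2 rz -0.257
80 tx -40.1 ty 13.4 rz -0.310
77 tx -46.4 ty 16.9 rz -0.362
74 tx -52.5 ty 20.7 rz -0.415
```

>>> apply_moves(plan=[{"tx": -6.4, "ty": 0.9, "tz": 0, "rx": 0, "ry": 0, "rz": -0.048, "jaw": 0.4}, {"tx": -13.4, "ty": 2.7, "tz": 0, "rx": 0, "ry": 0, "rz": -0.1, "jaw": 0.4}, {"tx": -20.3, "ty": 4.8, "tz": 0, "rx": 0, "ry": 0, "rz": -0.153, "jaw": 0.4}, {"tx": -27, "ty": 7.3, "tz": 0, "rx": 0, "ry": 0, "rz": -0.205, "jaw": 0.4}])

```text
time_s: 3.9
position: [0.557, -0.1758, 0.0137]
tool_rot: [[0.072, 0.997, 0.005], [0.997, -0.072, -0.011], [-0.011, 0.006, -1.0]]
ft_force: [1.3, -4.9, -1.1]
grip_width: 0.06
```

Run:
```python
from h import *
arc([83,80,77,74,71,68],131,[42]*8)
d=env.get_image("scene");crop(d,150,140,290,240,5,"pics/d2.png",10)
```

```text
pos [ 557.  -175.8   13.7] yaw 85.85 [ 1.3 -4.9 -1.1] 3.9
83 tx -6.6 ty 2.9 rz -0.050
80 tx -13.1 ty 6.1 rz -0.102
77 tx -19.4 ty 9.6 rz -0.154
74 tx -25.5 ty 13.5 rz -0.207
71 tx -31.3 ty 17.6 rz -0.259
68 tx -37.0 ty 22.1 rz -0.312
```

View pics/d2.png

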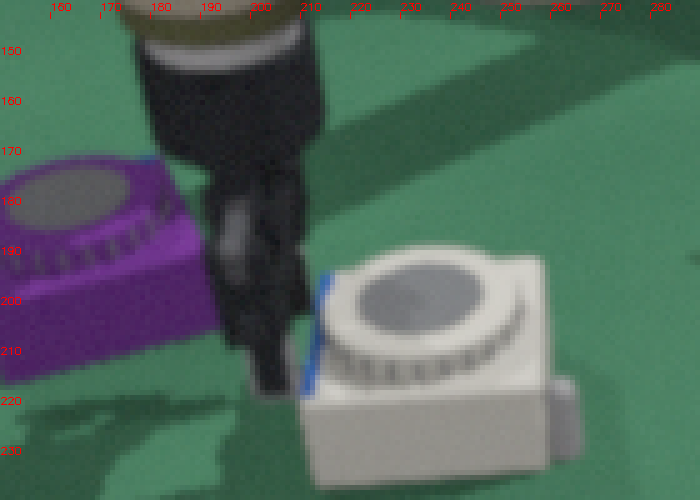

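>>> apply_moves(plan=[{"tx": -6.6, "ty": 2.9, "tz": 0, "rx": 0, "ry": 0, "rz": -0.05, "jaw": 0.4}, {"tx": -13.1, "ty": 6.1, "tz": 0, "rx": 0, "ry": 0, "rz": -0.102, "jaw": 0.4}, {"tx": -19.4, "ty": 9.6, "tz": 0, "rx": 0, "ry": 0, "rz": -0.154, "jaw": 0.4}, {"tx": -25.5, "ty": 13.5, "tz": 0, "rx": 0, "ry": 0, "rz": -0.207, "jaw": 0.4}, {"tx": -31.3, "ty": 17.6, "tz": 0, "rx": 0, "ry": 0, "rz": -0.259, "jaw": 0.4}])

```text
time_s: 4.45
position: [0.5246, -0.1581, 0.0137]
tool_rot: [[0.331, 0.944, 0.001], [0.944, -0.331, -0.012], [-0.011, 0.005, -1.0]]
ft_force: [1.5, -5.0, 2.0]
grip_width: 0.0598
```

Run:
```python
from h import *
arc([68,65,62,59,56,53,50],131,[42]*8)
d=env.get_image("scene");crop(d,150,140,290,240,5,"pics/e2.png",10)
d=env.get_image("top");crop(d,340,130,500,290,4,"pics/e1.png",10)
```

```text
pos [ 524.6 -158.1   13.7] yaw 70.69 [ 1.5 -5.   2. ] 4.45
68 tx -4.6 ty 4.3 rz -0.047
65 tx -10.1 ty 9.1 rz -0.099
62 tx -15.2 ty 14.1 rz -0.152
59 tx -20.1 ty 19.4 rz -0.204
56 tx -24.7 ty 24.9 rz -0.256
53 tx -29.0 ty 30.7 rz -0.309
50 tx -33.0 ty 36.7 rz -0.361
```

View pics/e2.png

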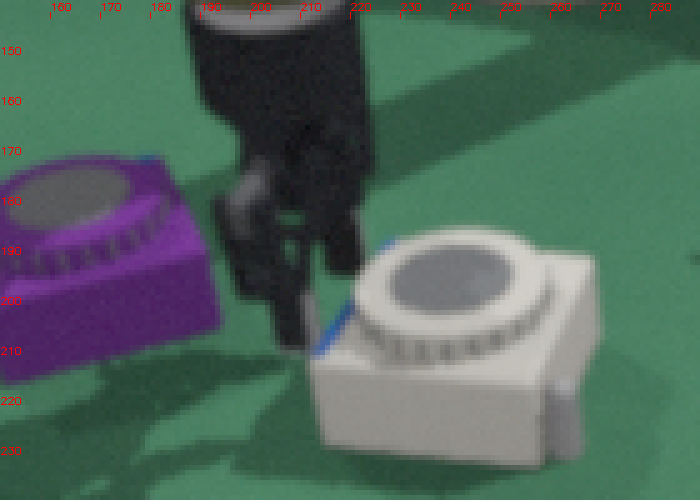

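View pics/e1.png

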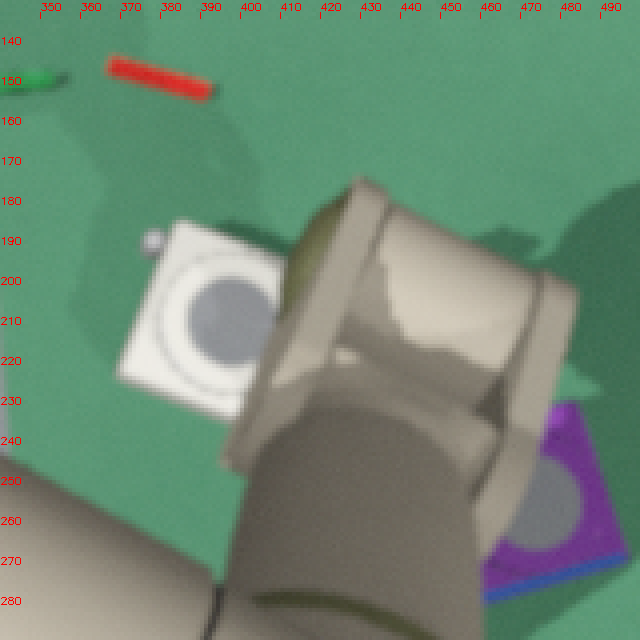

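```bash
cat >> h.py <<'E'
def cap(d=None):
    if d is None: d=env.get_image("top")
    im=d["image"].astype(int);m=((abs(im[...,0]-im[...,1])<14)&(abs(im[...,1]-im[...,2])<16)&(im.mean(2)>125)&(im.mean(2)<170)).astype(np.uint8)
    return m
def tray(p): 
    r=np.array(p)[:2]-[608,-48];return np.round([r@[-.081,.9967],r@[-.9967,-.081]],1)
E
python3 - <<'E'
from h import *
d=env.get_image("top")
for u,v,z in((398.3,210,.069),(384.5,185,.052),(368.5,224,.052),(410,194.5,.052)):
    p=pt(d,u,v,z)*1000;a=np.radians(70.7);n=np.array([np.cos(a),np.sin(a)]);l=np.array([-n[1],n[0]]);r=p[:2]-[608,-48]
    print(p.round(1),tray(p),"n",r@n,"l",r@l)
E
```

```text
[548.7 -95.7  69. ] [-42.8  63. ] n -64.64322901486264 l 40.17360677145431
[617.8 -63.7  52. ] [-16.4  -8.5] n -11.538131942502991 l -14.464605752626722
[514.2 -19.6  52. ] [35.9 91.2] n -4.2405971407403635 l 97.89698711120607
[ 592.  -130.3   52. ] [-80.8  22.6] n -82.99442925971657 l -12.13487689604368
```

>>> apply_moves(plan=[{"tx": -4.6, "ty": 4.3, "tz": 0, "rx": 0, "ry": 0, "rz": -0.047, "jaw": 0.4}, {"tx": -10.1, "ty": 9.1, "tz": 0, "rx": 0, "ry": 0, "rz": -0.099, "jaw": 0.4}, {"tx": -15.2, "ty": 14.1, "tz": 0, "rx": 0, "ry": 0, "rz": -0.152, "jaw": 0.4}, {"tx": -20.1, "ty": 19.4, "tz": 0, "rx": 0, "ry": 0, "rz": -0.204, "jaw": 0.4}, {"tx": -24.7, "ty": 24.9, "tz": 0, "rx": 0, "ry": 0, "rz": -0.256, "jaw": 0.4}, {"tx": -29, "ty": 30.7, "tz": 0, "rx": 0, "ry": 0, "rz": -0.309, "jaw": 0.4}])

```text
time_s: 5.2
position: [0.4945, -0.1271, 0.0137]
tool_rot: [[0.603, 0.798, -0.004], [0.798, -0.603, -0.011], [-0.011, 0.003, -1.0]]
ft_force: [-2.2, -6.4, 2.0]
grip_width: 0.0599
```

Run:
```python
from h import *
arc([50,47,44,41,38,35,32,29],131,[42]*8)
d=env.get_image("scene");crop(d,150,140,290,240,4,"pics/f2.png",10)
d=env.get_image("top");crop(d,340,130,500,290,4,"pics/f1.png",10)
```

```text
pos [ 494.5 -127.1   13.7] yaw 52.95 [-2.2 -6.4  2. ] 5.2
50 tx -2.9 ty 5.8 rz -0.051
47 tx -6.5 ty 12.0 rz -0.104
44 tx -9.9 ty 18.4 rz -0.156
41 tx -12.9 ty 24.9 rz -0.209
38 tx -15.6 ty 31.6 rz -0.261
35 tx -17.9 ty 38.4 rz -0.313
32 tx -19.8 ty 45.3 rz -0.366
29 tx -21.4 ty 52.4 rz -0.418
```

View pics/f2.png

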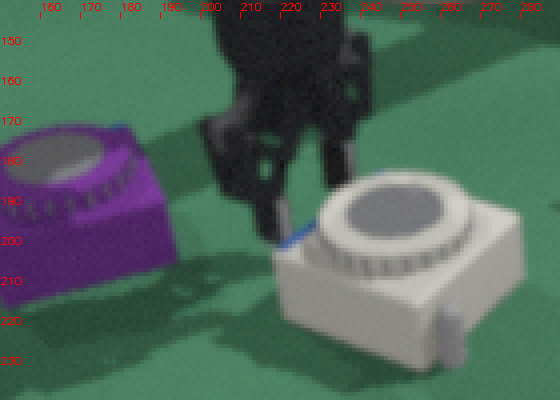

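View pics/f1.png

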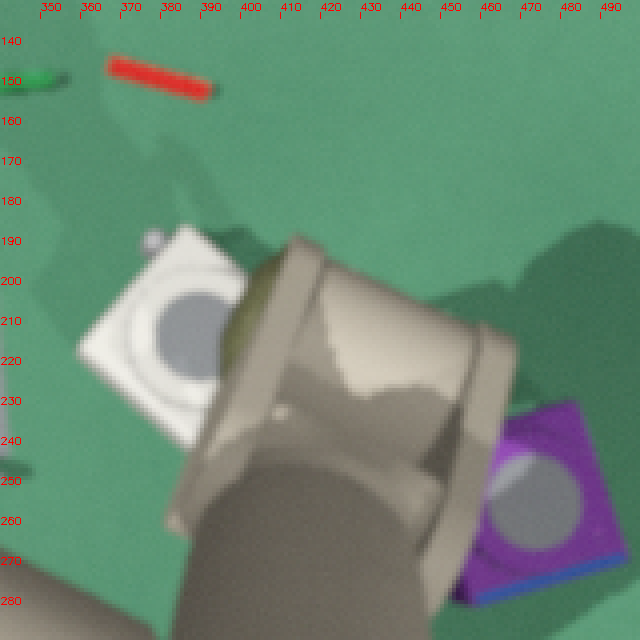

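Run:
```python
from h import *
d=env.get_image("top")
for u,v,z in((390,214,.069),(386,186,.052),(359.5,217,.052)):
    p=pt(d,u,v,z)*1000;a=np.radians(51);n=np.array([np.cos(a),np.sin(a)]);l=np.array([-n[1],n[0]]);r=p[:2]-[608,-48]
    print(p.round(1),tray(p),"n",r@n,"l",r@l)
```

```text
[538.4 -74.1  69. ] [-20.4  71.5] n -64.07788250622004 l 37.69085780541422
[615.1 -67.6  52. ] [-20.1  -5.5] n -10.734133872694244 l -17.857276825826666
[532.7   3.6  52. ] [57.6 70.9] n -7.25734752470599 l 91.03352980612334
```

>>> apply_moves(plan=[{"tx": -2.9, "ty": 5.8, "tz": 0, "rx": 0, "ry": 0, "rz": -0.051, "jaw": 0.4}, {"tx": -6.5, "ty": 12, "tz": 0, "rx": 0, "ry": 0, "rz": -0.104, "jaw": 0.4}, {"tx": -9.9, "ty": 18.4, "tz": 0, "rx": 0, "ry": 0, "rz": -0.156, "jaw": 0.4}, {"tx": -12.9, "ty": 24.9, "tz": 0, "rx": 0, "ry": 0, "rz": -0.209, "jaw": 0.4}, {"tx": -15.6, "ty": 31.6, "tz": 0, "rx": 0, "ry": 0, "rz": -0.261, "jaw": 0.4}, {"tx": -17.9, "ty": 38.4, "tz": 0, "rx": 0, "ry": 0, "rz": -0.313, "jaw": 0.4}, {"tx": -19.8, "ty": 45.3, "tz": 0, "rx": 0, "ry": 0, "rz": -0.366, "jaw": 0.4}])

```text
time_s: 6.05
position: [0.4732, -0.0808, 0.0135]
tool_rot: [[0.848, 0.529, -0.011], [0.529, -0.848, -0.007], [-0.013, -0.0, -1.0]]
ft_force: [-0.9, -2.6, 0.6]
grip_width: 0.0599
```

Run:
```python
from h import *
arc([29,26,23,20,17,14,11,8,5],131,[42]*9)
d=env.get_image("scene");crop(d,150,120,290,240,4,"pics/g2.png",10)
d=env.get_image("top");crop(d,320,130,480,290,4,"pics/g1.png",10)
```

```text
pos [473.2 -80.8  13.5] yaw 31.95 [-0.9 -2.6  0.6] 6.05
29 tx -0.2 ty 6.0 rz -0.052
26 tx -1.4 ty 13.1 rz -0.104
23 tx -2.2 ty 20.3 rz -0.156
20 tx -2.7 ty 27.4 rz -0.209
17 tx -2.8 ty 34.6 rz -0.261
14 tx -2.5 ty 41.8 rz -0.313
11 tx -1.8 ty 49.0 rz -0.366
8 tx -0.8 ty 56.1 rz -0.418
5 tx 0.6 ty 63.2 rz -0.470
```

View pics/g2.png

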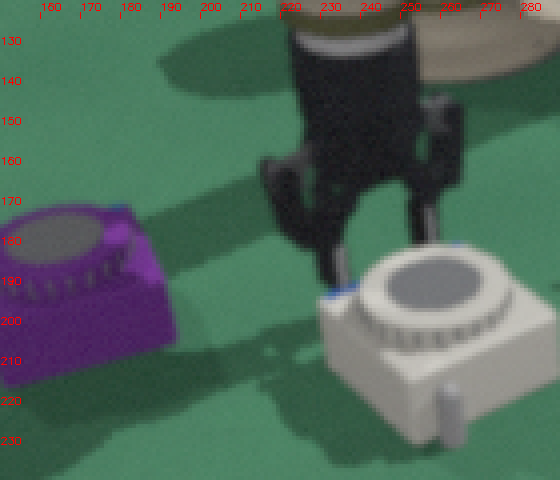

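View pics/g1.png

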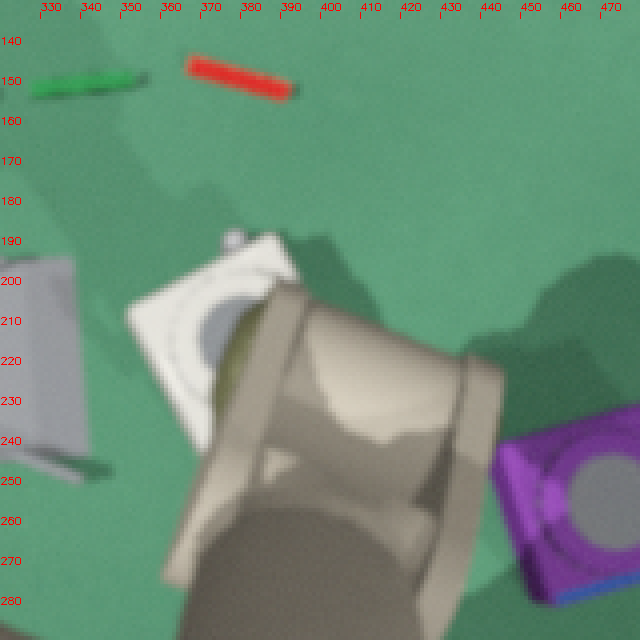

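>>> apply_moves(plan=[{"tx": -0.2, "ty": 6, "tz": 0, "rx": 0, "ry": 0, "rz": -0.052, "jaw": 0.4}, {"tx": -1.4, "ty": 13.1, "tz": 0, "rx": 0, "ry": 0, "rz": -0.104, "jaw": 0.4}, {"tx": -2.2, "ty": 20.3, "tz": 0, "rx": 0, "ry": 0, "rz": -0.156, "jaw": 0.4}, {"tx": -2.7, "ty": 27.4, "tz": 0, "rx": 0, "ry": 0, "rz": -0.209, "jaw": 0.4}, {"tx": -2.8, "ty": 34.6, "tz": 0, "rx": 0, "ry": 0, "rz": -0.261, "jaw": 0.4}, {"tx": -2.5, "ty": 41.8, "tz": 0, "rx": 0, "ry": 0, "rz": -0.313, "jaw": 0.4}, {"tx": -1.8, "ty": 49, "tz": 0, "rx": 0, "ry": 0, "rz": -0.366, "jaw": 0.4}, {"tx": -0.8, "ty": 56.1, "tz": 0, "rx": 0, "ry": 0, "rz": -0.418, "jaw": 0.4}, {"tx": 0.6, "ty": 63.2, "tz": 0, "rx": 0, "ry": 0, "rz": -0.475, "jaw": 0.4}, {"tx": 0.6, "ty": 63.2, "tz": 0, "rx": 0, "ry": 0, "rz": -0.475, "jaw": 0.4}])

```text
time_s: 7.15
position: [0.4729, -0.0158, 0.0131]
tool_rot: [[0.996, 0.087, -0.014], [0.087, -0.996, 0.002], [-0.014, -0.003, -1.0]]
ft_force: [-2.0, 1.1, 0.0]
grip_width: 0.0595
```

Run:
```python
from h import *
arc([5],131,[42]*9)
d=env.get_image("scene");crop(d,150,120,330,240,4,"pics/i2.png",10)
d=env.get_image("top");crop(d,300,130,480,290,4,"pics/i1.png",10)
```

```text
pos [472.9 -15.8  13.1] yaw 4.97 [-2.   1.1  0. ] 7.15
5 tx 0.9 ty -1.7 rz 0.000
```

View pics/i2.png

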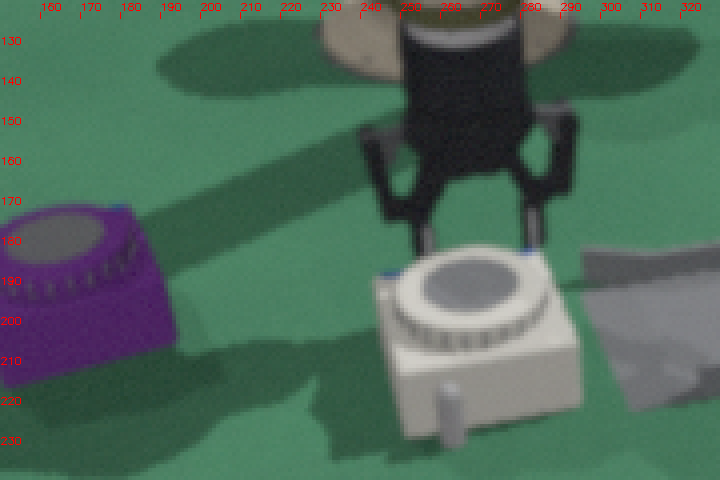

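View pics/i1.png

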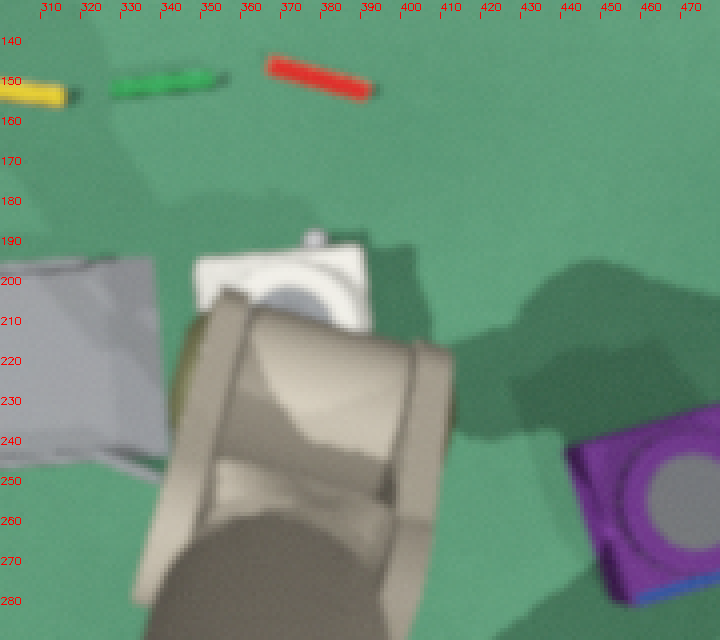

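>>> apply_moves(plan=[{"tx": -20, "ty": -2, "tz": 0, "rx": 0, "ry": 0, "rz": 0, "jaw": 0.4}, {"tx": -25, "ty": -2, "tz": 35, "rx": 0, "ry": 0, "rz": 0.1, "jaw": 0.4}, {"tx": -25, "ty": -20, "tz": 75, "rx": 0, "ry": 0, "rz": 0.24, "jaw": 0.4}, {"tx": -20, "ty": -40, "tz": 100, "rx": 0, "ry": 0, "rz": 0.38, "jaw": 0.4}, {"tx": -10, "ty": -65, "tz": 110, "rx": 0, "ry": 0, "rz": 0.52, "jaw": 0.4}, {"tx": 10, "ty": -90, "tz": 110, "rx": 0, "ry": 0, "rz": 0.66, "jaw": 0.4}, {"tx": 30, "ty": -110, "tz": 110, "rx": 0, "ry": 0, "rz": 0.8, "jaw": 0.4}, {"tx": 50, "ty": -122, "tz": 110, "rx": 0, "ry": 0, "rz": 0.94, "jaw": 0.4}, {"tx": 70, "ty": -125, "tz": 110, "rx": 0, "ry": 0, "rz": 1.08, "jaw": 0.4}, {"tx": 76, "ty": -125, "tz": 110, "rx": 0, "ry": 0, "rz": 1.22, "jaw": 0.4}, {"tx": 76, "ty": -125, "tz": 110, "rx": 0, "ry": 0, "rz": 1.36, "jaw": 0.4}, {"tx": 76, "ty": -125, "tz": 110, "rx": 0, "ry": 0, "rz": 1.5, "jaw": 0.4}])

```text
time_s: 8.45
position: [0.5491, -0.1418, 0.1228]
tool_rot: [[-0.025, 1.0, -0.002], [1.0, 0.025, -0.014], [-0.014, -0.003, -1.0]]
ft_force: [-0.9, 0.2, -0.1]
grip_width: 0.0596
```

Run:
```python
from h import *
s=env.observe();R=s["tool_rot"];p=np.array(s["position"])*1e3;print(p,np.degrees(np.arctan2(R[1][0],R[0][0])),tray(p),s["ft_force"],s["time_s"],np.round(R,3))
d=env.get_image("scene");crop(d,190,120,400,260,3,"pics/j2.png",10)
d=env.get_image("top");crop(d,220,170,420,270,4,"pics/j1.png",10)
```

```text
[ 549.05765442 -141.82500718  122.78629489] 91.40654258023274 [-88.7  66.3] [-0.89592724  0.24802722 -0.13570535] 8.45 [[-0.025  1.    -0.002]
 [ 1.     0.025 -0.014]
 [-0.014 -0.003 -1.   ]]
```

View pics/j2.png

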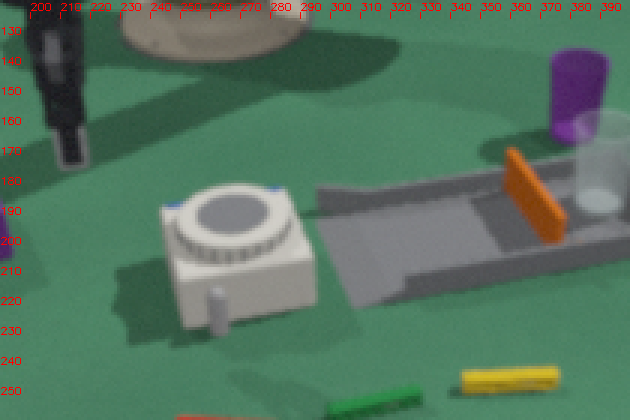

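View pics/j1.png

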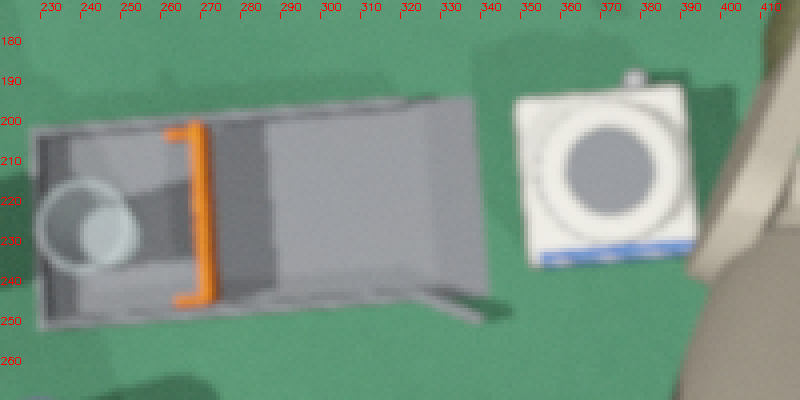

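Run:
```python
from h import *
d=env.get_image("top");s=env.get_image("scene")
for c in((347,194.5),(389.5,191),(392.5,233),(350.5,236.5)):
    print(c,tray(pt(d,*c,.052)*1000))
print("cap",tray(pt(d,369.5,212.5,.069)*1000),tray(pt(s,231.5,191.5,.069)*1000))
print("div topfront",tray(pt(d,269.5,201,.05)*1000),tray(pt(d,273,245,.05)*1000))
print("div scene bottom front R",tray(pt(s,371,201,.006)*1000),"top R",tray(pt(s,373,214-24,.05)*1000),"topL",tray(pt(s,357.5,171,.05)*1000))
crop(s,335,140,415,220,8,"pics/k.png",10);crop(d,255,190,295,255,8,"pics/k1.png",10)
```

```text
(347, 194.5) [84.9  8.5]
(389.5, 191) [-27.9   8.7]
(392.5, 233) [-24.1 119.8]
(350.5, 236.5) [ 85.7 119.8]
cap [31.9 63.2] [-58.9  86.4]
div topfront [291.9   8. ] [289.8 125.3]
div scene bottom front R [292.2  31.4] top R [288.4  18.3] topL [285.5 118.4]
```

View pics/k.png

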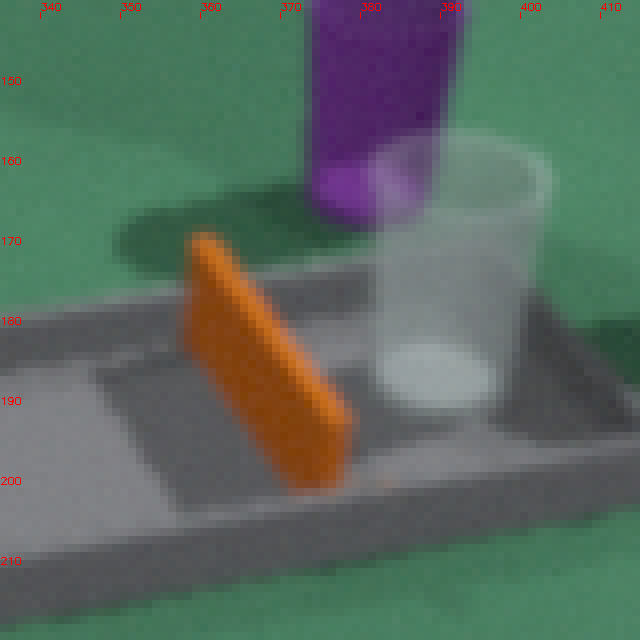

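View pics/k1.png

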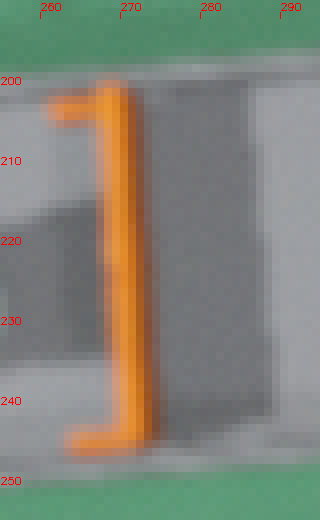

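>>> apply_moves(plan=[{"tx": -1, "ty": 10, "tz": -45, "rx": 0.014, "ry": 0, "rz": 0.057, "jaw": 0.4}, {"tx": -1, "ty": 20, "tz": -90, "rx": 0.014, "ry": 0, "rz": 0.057, "jaw": 0.4}, {"tx": -1, "ty": 28, "tz": -108, "rx": 0.014, "ry": 0, "rz": 0.057, "jaw": 0.4}, {"tx": -1, "ty": 28, "tz": -108, "rx": 0.014, "ry": 0, "rz": 0.057, "jaw": 0.4}, {"tx": -1, "ty": 28, "tz": -108, "rx": 0.014, "ry": 0, "rz": 0.057, "jaw": 0.4}])

```text
time_s: 9.15
position: [0.5484, -0.1141, 0.0158]
tool_rot: [[-0.07, 0.998, -0.001], [0.998, 0.07, -0.001], [-0.001, -0.001, -1.0]]
ft_force: [0.1, 0.4, -0.3]
grip_width: 0.0594
```

```bash
cat >> h.py <<'E'
def st():
    s=env.observe();R=s["tool_rot"];p=np.array(s["position"])*1e3;print(p.round(1),"yaw",round(np.degrees(np.arctan2(R[1][0],R[0][0])),2),"tray",tray(p),"F",np.round(s["ft_force"],1),"T",np.round(s["wrist_torque"],2),s["time_s"],np.round(np.array(R)[:,2],3))
E
python3 -c "from h import *;st()"
```

```text
[ 548.4 -114.1   15.8] yaw 94.0 tray [-61.1  64.7] F [ 0.1  0.4 -0.3] T [-0.07  0.02  0.02] 9.15 [-0.001 -0.001 -1.   ]
```

>>> apply_moves(plan=[{"tx": -0.8, "ty": 10, "tz": 0, "rx": 0, "ry": 0, "rz": 0.011, "jaw": 0.4}, {"tx": -1.6, "ty": 20, "tz": 0, "rx": 0, "ry": 0, "rz": 0.011, "jaw": 0.4}, {"tx": -2.2, "ty": 27, "tz": 0, "rx": 0, "ry": 0, "rz": 0.011, "jaw": 0.4}, {"tx": -2.8, "ty": 34, "tz": 0, "rx": 0, "ry": 0, "rz": 0.011, "jaw": 0.4}, {"tx": -3.3, "ty": 41, "tz": 0, "rx": 0, "ry": 0, "rz": 0.011, "jaw": 0.4}, {"tx": -3.9, "ty": 48, "tz": 0, "rx": 0, "ry": 0, "rz": 0.011, "jaw": 0.4}, {"tx": -4.5, "ty": 55, "tz": 0, "rx": 0, "ry": 0, "rz": 0.011, "jaw": 0.4}])

```text
time_s: 9.85
position: [0.545, -0.0598, 0.0171]
tool_rot: [[-0.081, 0.997, 0.002], [0.997, 0.081, -0.003], [-0.004, 0.002, -1.0]]
ft_force: [0.1, -7.6, 4.5]
grip_width: 0.0598
```

>>> apply_moves(plan=[{"tx": -0.5, "ty": 6, "tz": 0, "rx": 0, "ry": 0, "rz": 0, "jaw": 0.4}, {"tx": -1, "ty": 12, "tz": 0, "rx": 0, "ry": 0, "rz": 0, "jaw": 0.4}, {"tx": -1.5, "ty": 18, "tz": 0, "rx": 0, "ry": 0, "rz": 0, "jaw": 0.4}, {"tx": -2, "ty": 24, "tz": 0, "rx": 0, "ry": 0, "rz": 0, "jaw": 0.4}, {"tx": -2.5, "ty": 30, "tz": 1, "rx": 0, "ry": 0, "rz": 0, "jaw": 0.4}, {"tx": -3, "ty": 36, "tz": 2, "rx": 0, "ry": 0, "rz": 0, "jaw": 0.4}])

```text
time_s: 10.45
position: [0.5417, -0.0231, 0.019]
tool_rot: [[-0.081, 0.997, 0.002], [0.997, 0.081, -0.003], [-0.003, 0.002, -1.0]]
ft_force: [-0.3, -3.0, -1.0]
grip_width: 0.0595
```

Run:
```python
from h import *
st()
d=env.get_image("scene");crop(d,240,120,400,240,4,"pics/l2.png",10)
d=env.get_image("top");crop(d,220,170,420,270,4,"pics/l1.png",10)
```

```text
[541.7 -23.1  19. ] yaw 94.64 tray [30.2 64. ] F [-0.3 -3.  -1. ] T [-0.49  0.01 -0.01] 10.45 [ 0.002 -0.003 -1.   ]
```

View pics/l2.png

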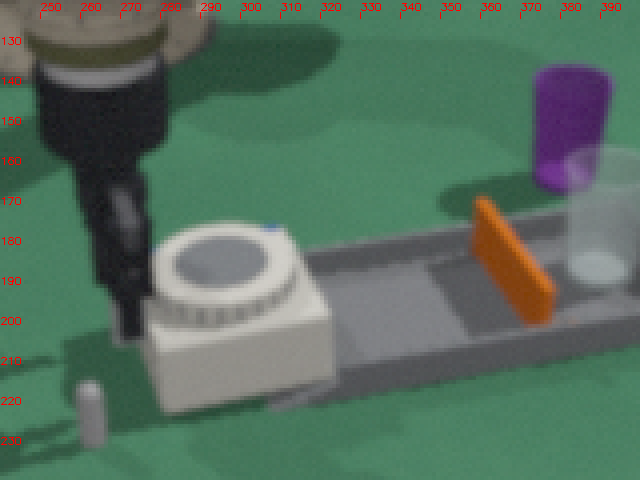

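View pics/l1.png

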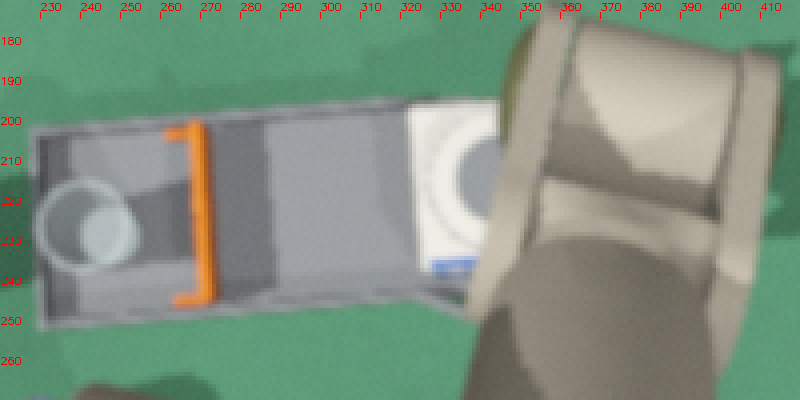

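>>> apply_moves(plan=[{"tx": -0.5, "ty": 6, "tz": 0, "rx": 0, "ry": 0, "rz": 0, "jaw": 0.4}, {"tx": -1, "ty": 12, "tz": 0, "rx": 0, "ry": 0, "rz": 0, "jaw": 0.4}, {"tx": -1.5, "ty": 18, "tz": 0, "rx": 0, "ry": 0, "rz": 0, "jaw": 0.4}, {"tx": -2, "ty": 24, "tz": 0, "rx": 0, "ry": 0, "rz": 0, "jaw": 0.4}, {"tx": -2.5, "ty": 30, "tz": 1, "rx": 0, "ry": 0, "rz": 0, "jaw": 0.4}, {"tx": -3, "ty": 36, "tz": 2, "rx": 0, "ry": 0, "rz": 0, "jaw": 0.4}])

```text
time_s: 11.15
position: [0.5391, 0.0132, 0.0215]
tool_rot: [[-0.082, 0.997, 0.003], [0.997, 0.082, -0.004], [-0.004, 0.003, -1.0]]
ft_force: [0.4, -7.1, 4.2]
grip_width: 0.06
```

>>> apply_moves(plan=[{"tx": -0.5, "ty": 6, "tz": 0, "rx": 0, "ry": 0, "rz": 0, "jaw": 0.4}, {"tx": -1, "ty": 12, "tz": 0, "rx": 0, "ry": 0, "rz": 0, "jaw": 0.4}, {"tx": -1.5, "ty": 18, "tz": 1, "rx": 0, "ry": 0, "rz": 0, "jaw": 0.4}, {"tx": -2, "ty": 24, "tz": 2, "rx": 0, "ry": 0, "rz": 0, "jaw": 0.4}, {"tx": -2.5, "ty": 30, "tz": 3, "rx": 0, "ry": 0, "rz": 0, "jaw": 0.4}, {"tx": -3, "ty": 36, "tz": 4, "rx": 0, "ry": 0, "rz": 0, "jaw": 0.4}])

```text
time_s: 11.75
position: [0.5358, 0.0499, 0.0254]
tool_rot: [[-0.082, 0.997, 0.003], [0.997, 0.082, -0.004], [-0.004, 0.002, -1.0]]
ft_force: [-0.4, -2.2, -1.3]
grip_width: 0.0598
```

Run:
```python
from h import *
st()
d=env.get_image("scene");crop(d,260,120,420,240,4,"pics/m2.png",10)
d=env.get_image("top");crop(d,220,170,420,270,4,"pics/m1.png",10)
```

```text
[535.8  49.9  25.4] yaw 94.7 tray [103.5  64. ] F [-0.4 -2.2 -1.3] T [-0.35 -0.03 -0.03] 11.75 [ 0.003 -0.004 -1.   ]
```

View pics/m2.png

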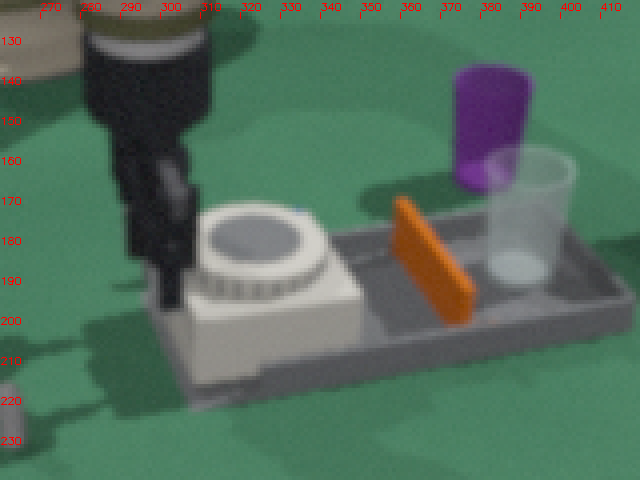

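View pics/m1.png

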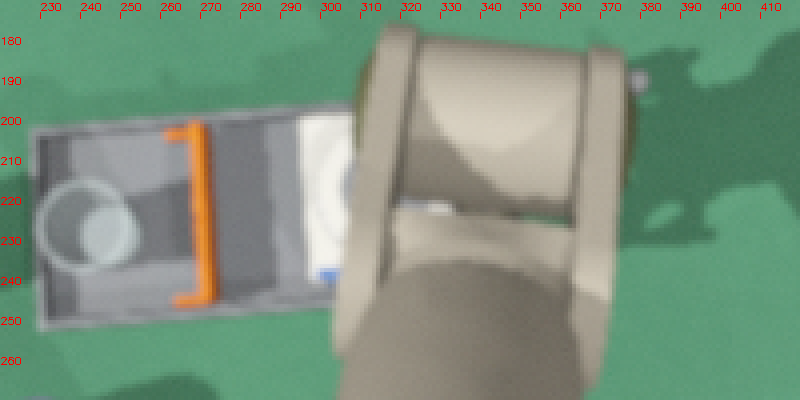

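>>> apply_moves(plan=[{"tx": -0.5, "ty": 6, "tz": 0, "rx": 0, "ry": 0, "rz": 0, "jaw": 0.4}, {"tx": -1, "ty": 12, "tz": 0, "rx": 0, "ry": 0, "rz": 0, "jaw": 0.4}, {"tx": -1.5, "ty": 18, "tz": 0, "rx": 0, "ry": 0, "rz": 0, "jaw": 0.4}, {"tx": -2, "ty": 24, "tz": 0, "rx": 0, "ry": 0, "rz": 0, "jaw": 0.4}, {"tx": -2.5, "ty": 30, "tz": 0, "rx": 0, "ry": 0, "rz": 0, "jaw": 0.4}, {"tx": -2.9, "ty": 35, "tz": 0, "rx": 0, "ry": 0, "rz": 0, "jaw": 0.4}, {"tx": -3.2, "ty": 39, "tz": 0, "rx": 0, "ry": 0, "rz": 0, "jaw": 0.4}, {"tx": -3.4, "ty": 42, "tz": 0, "rx": 0, "ry": 0, "rz": 0, "jaw": 0.4}, {"tx": -3.6, "ty": 44, "tz": 0, "rx": 0, "ry": 0, "rz": 0, "jaw": 0.4}])

```text
time_s: 12.75
position: [0.5323, 0.0945, 0.0256]
tool_rot: [[-0.083, 0.997, 0.003], [0.997, 0.083, -0.003], [-0.003, 0.003, -1.0]]
ft_force: [0.1, -3.5, -0.1]
grip_width: 0.0598
```

Run:
```python
from h import *
st()
d=env.get_image("scene");crop(d,300,140,400,220,8,"pics/n2.png",10)
d=env.get_image("top");crop(d,220,185,320,260,7,"pics/n1.png",10)
```

```text
[532.3  94.5  25.6] yaw 94.75 tray [148.2  63.9] F [ 0.1 -3.5 -0.1] T [-0.55 -0.07 -0.02] 12.75 [ 0.003 -0.003 -1.   ]
```

View pics/n2.png

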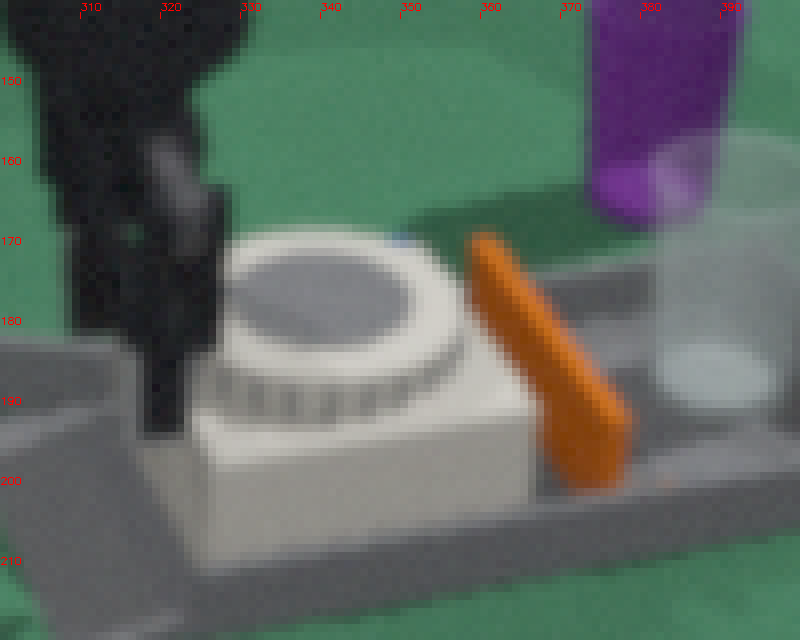

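View pics/n1.png

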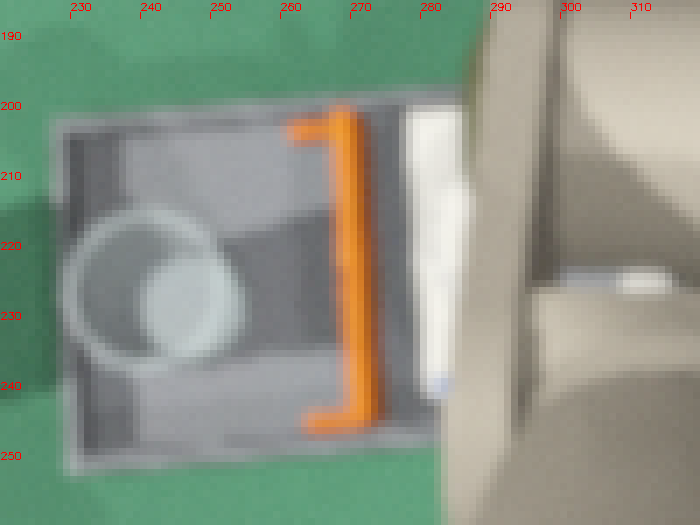

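>>> apply_moves(plan=[{"tx": -0.2, "ty": 2, "tz": 0, "rx": 0, "ry": 0, "rz": 0, "jaw": 0.4}, {"tx": -0.3, "ty": 4, "tz": 0, "rx": 0, "ry": 0, "rz": 0, "jaw": 0.4}, {"tx": -0.5, "ty": 6, "tz": 0, "rx": 0, "ry": 0, "rz": 0, "jaw": 0.4}, {"tx": -0.7, "ty": 8, "tz": 0, "rx": 0, "ry": 0, "rz": 0, "jaw": 0.4}])

```text
time_s: 13.25
position: [0.5315, 0.1027, 0.0256]
tool_rot: [[-0.083, 0.997, 0.003], [0.997, 0.083, -0.003], [-0.003, 0.003, -1.0]]
ft_force: [0.2, -3.9, 0.4]
grip_width: 0.0595
```

>>> apply_moves(plan=[{"tx": -0.1, "ty": 1, "tz": 0, "rx": 0, "ry": 0, "rz": 0, "jaw": 0.4}, {"tx": -0.2, "ty": 2, "tz": 0, "rx": 0, "ry": 0, "rz": 0, "jaw": 0.4}, {"tx": -0.2, "ty": 3, "tz": 0, "rx": 0, "ry": 0, "rz": 0, "jaw": 0.4}])

```text
time_s: 13.55
position: [0.5313, 0.1058, 0.0256]
tool_rot: [[-0.083, 0.997, 0.003], [0.997, 0.083, -0.003], [-0.003, 0.003, -1.0]]
ft_force: [0.4, -3.9, 0.3]
grip_width: 0.0599
```

Run:
```python
from h import *
st()
d=env.get_image("scene");crop(d,300,140,400,220,8,"pics/o2.png",10)
d=env.get_image("top");crop(d,250,190,300,255,9,"pics/o1.png",10)
```

```text
[531.3 105.8  25.6] yaw 94.74 tray [159.5  64. ] F [ 0.4 -3.9  0.3] T [-0.52 -0.04  0.  ] 13.55 [ 0.003 -0.003 -1.   ]
```

View pics/o2.png

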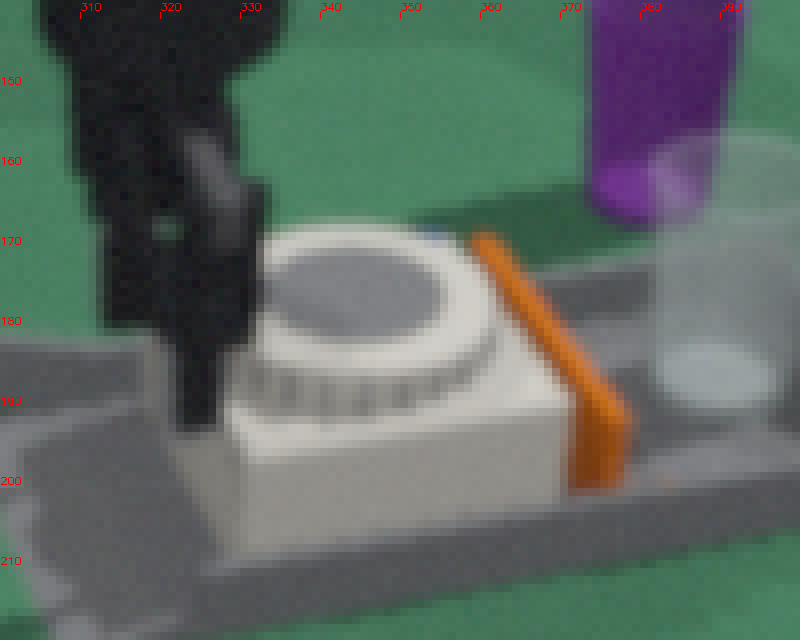

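View pics/o1.png

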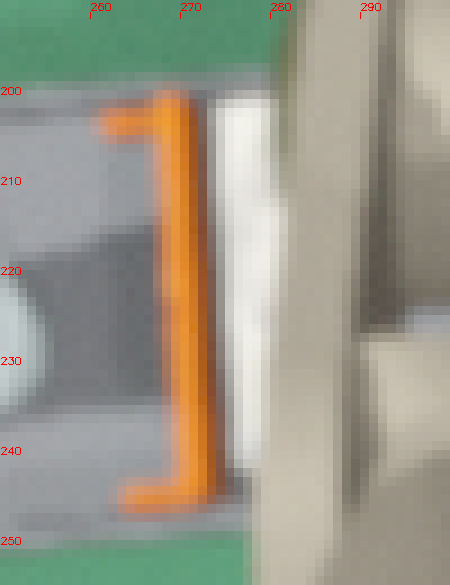

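>>> apply_moves(plan=[{"tx": 0, "ty": 0.6, "tz": 0, "rx": 0, "ry": 0, "rz": 0, "jaw": 0.4}, {"tx": -0.1, "ty": 1.2, "tz": 0, "rx": 0, "ry": 0, "rz": 0, "jaw": 0.4}, {"tx": -0.2, "ty": 1.8, "tz": 0, "rx": 0, "ry": 0, "rz": 0, "jaw": 0.4}])

```text
time_s: 13.95
position: [0.5311, 0.1077, 0.0256]
tool_rot: [[-0.083, 0.997, 0.003], [0.997, 0.083, -0.003], [-0.003, 0.003, -1.0]]
ft_force: [-0.6, -3.5, 0.7]
grip_width: 0.0598
```

>>> apply_moves(plan=[{"tx": 0, "ty": 0.5, "tz": 0, "rx": 0, "ry": 0, "rz": 0, "jaw": 0.4}, {"tx": -0.1, "ty": 1, "tz": 0, "rx": 0, "ry": 0, "rz": 0, "jaw": 0.4}])

```text
time_s: 14.15
position: [0.531, 0.1087, 0.0256]
tool_rot: [[-0.083, 0.997, 0.003], [0.997, 0.083, -0.003], [-0.003, 0.003, -1.0]]
ft_force: [-0.6, -4.5, -0.2]
grip_width: 0.0596
```

>>> apply_moves(plan=[{"tx": 0, "ty": 0.5, "tz": 0, "rx": 0, "ry": 0, "rz": 0, "jaw": 0.4}, {"tx": -0.1, "ty": 1, "tz": 0, "rx": 0, "ry": 0, "rz": 0, "jaw": 0.4}])

```text
time_s: 14.35
position: [0.5309, 0.1098, 0.0256]
tool_rot: [[-0.083, 0.997, 0.003], [0.997, 0.083, -0.003], [-0.003, 0.003, -1.0]]
ft_force: [0.5, -4.1, 0.2]
grip_width: 0.0597
```

TCP is at tray x ≈ 163.5; contact is expected near 167 to 169.

>>> apply_moves(plan=[{"tx": 0, "ty": 0.5, "tz": 0, "rx": 0, "ry": 0, "rz": 0, "jaw": 0.4}, {"tx": -0.1, "ty": 1, "tz": 0, "rx": 0, "ry": 0, "rz": 0, "jaw": 0.4}])

```text
time_s: 14.55
position: [0.5309, 0.1108, 0.0256]
tool_rot: [[-0.083, 0.997, 0.003], [0.997, 0.083, -0.003], [-0.003, 0.003, -1.0]]
ft_force: [0.7, -3.4, 0.4]
grip_width: 0.0598
```

>>> apply_moves(plan=[{"tx": 0, "ty": 0.4, "tz": 0, "rx": 0, "ry": 0, "rz": 0, "jaw": 0.4}, {"tx": -0.1, "ty": 0.8, "tz": 0, "rx": 0, "ry": 0, "rz": 0, "jaw": 0.4}])

```text
time_s: 14.75
position: [0.5308, 0.1117, 0.0256]
tool_rot: [[-0.083, 0.997, 0.003], [0.997, 0.083, -0.003], [-0.003, 0.003, -1.0]]
ft_force: [1.0, -4.2, 0.1]
grip_width: 0.0601
```

Run:
```python
from h import *
st()
d=env.get_image("scene");crop(d,300,140,400,220,8,"pics/p2.png",10)
d=env.get_image("top");crop(d,250,190,300,255,9,"pics/p1.png",10)
```

```text
[530.8 111.7  25.6] yaw 94.74 tray [165.4  64. ] F [ 1.  -4.2  0.1] T [-0.54 -0.03  0.03] 14.75 [ 0.003 -0.003 -1.   ]
```

View pics/p1.png

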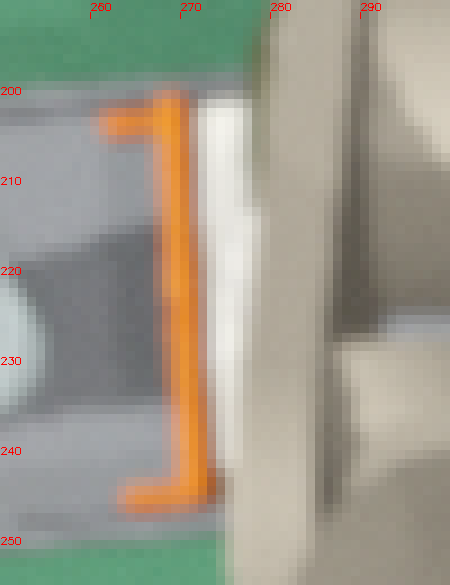

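Divider unmoved (inner edge still at ~266–270 px). Near contact; keep creeping.

>>> apply_moves(plan=[{"tx": 0, "ty": 0.4, "tz": 0, "rx": 0, "ry": 0, "rz": 0, "jaw": 0.4}, {"tx": -0.1, "ty": 0.8, "tz": 0, "rx": 0, "ry": 0, "rz": 0, "jaw": 0.4}])

```text
time_s: 15.05
position: [0.5307, 0.1125, 0.0256]
tool_rot: [[-0.083, 0.997, 0.003], [0.997, 0.083, -0.003], [-0.003, 0.003, -1.0]]
ft_force: [0.3, -2.6, 0.5]
grip_width: 0.0597
```

>>> apply_moves(plan=[{"tx": 0, "ty": 0.3, "tz": 0, "rx": 0, "ry": 0, "rz": 0, "jaw": 0.4}, {"tx": 0, "ty": 0.6, "tz": 0, "rx": 0, "ry": 0, "rz": 0, "jaw": 0.4}])

```text
time_s: 15.25
position: [0.5307, 0.1131, 0.0256]
tool_rot: [[-0.083, 0.997, 0.003], [0.997, 0.083, -0.003], [-0.003, 0.003, -1.0]]
ft_force: [0.3, -3.7, -0.2]
grip_width: 0.0602
```

>>> apply_moves(plan=[{"tx": 0, "ty": 0.3, "tz": 0, "rx": 0, "ry": 0, "rz": 0, "jaw": 0.4}, {"tx": 0, "ty": 0.6, "tz": 0, "rx": 0, "ry": 0, "rz": 0, "jaw": 0.4}])

```text
time_s: 15.45
position: [0.5306, 0.1138, 0.0256]
tool_rot: [[-0.083, 0.997, 0.003], [0.997, 0.083, -0.003], [-0.003, 0.003, -1.0]]
ft_force: [0.7, -3.5, -0.3]
grip_width: 0.0597
```

>>> apply_moves(plan=[{"tx": 0, "ty": 0.3, "tz": 0, "rx": 0, "ry": 0, "rz": 0, "jaw": 0.4}, {"tx": 0, "ty": 0.6, "tz": 0, "rx": 0, "ry": 0, "rz": 0, "jaw": 0.4}])

```text
time_s: 15.65
position: [0.5306, 0.1144, 0.0256]
tool_rot: [[-0.083, 0.997, 0.003], [0.997, 0.083, -0.003], [-0.003, 0.003, -1.0]]
ft_force: [-0.3, -2.9, -0.8]
grip_width: 0.0601
```

>>> apply_moves(plan=[{"tx": 0, "ty": 0.3, "tz": 0, "rx": 0, "ry": 0, "rz": 0, "jaw": 0.4}, {"tx": 0, "ty": 0.6, "tz": 0, "rx": 0, "ry": 0, "rz": 0, "jaw": 0.4}])

```text
time_s: 15.85
position: [0.5306, 0.115, 0.0256]
tool_rot: [[-0.083, 0.997, 0.003], [0.997, 0.083, -0.003], [-0.003, 0.003, -1.0]]
ft_force: [-0.5, -2.9, 0.1]
grip_width: 0.0603
```

Run:
```python
from h import *
st()
d=env.get_image("scene");crop(d,300,140,400,220,8,"pics/q2.png",10)
d=env.get_image("top");crop(d,250,190,300,255,9,"pics/q1.png",10)
```

```text
[530.6 115.   25.6] yaw 94.74 tray [168.7  63.9] F [-0.5 -2.9  0.1] T [-0.62  0.02  0.  ] 15.85 [ 0.003 -0.003 -1.   ]
```

View pics/q1.png

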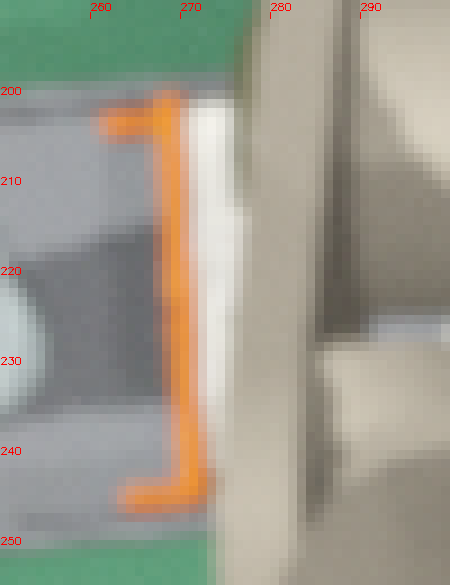

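View pics/q2.png

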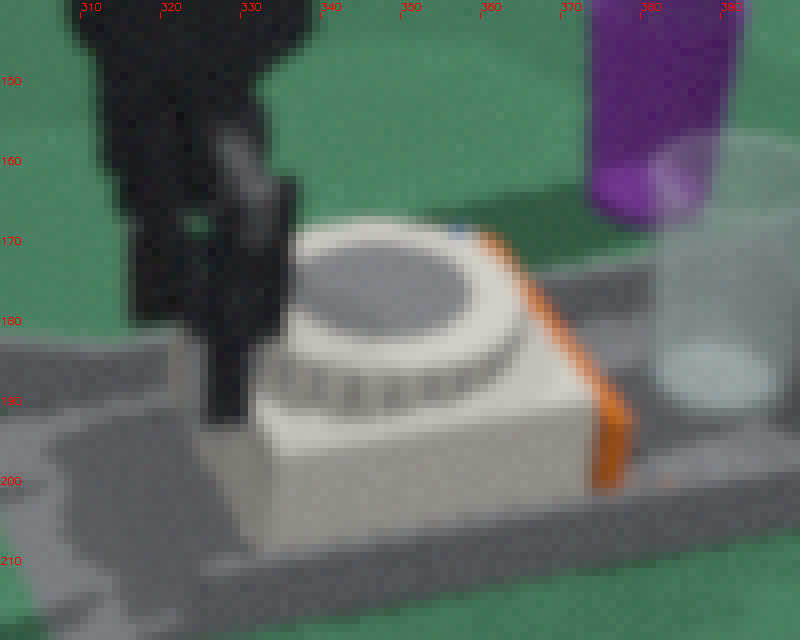

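>>> apply_moves(plan=[{"tx": 0, "ty": 0.3, "tz": 0, "rx": 0, "ry": 0, "rz": 0, "jaw": 0.4}, {"tx": 0, "ty": 0.6, "tz": 0, "rx": 0, "ry": 0, "rz": 0, "jaw": 0.4}])

```text
time_s: 16.15
position: [0.5306, 0.1156, 0.0256]
tool_rot: [[-0.083, 0.997, 0.003], [0.997, 0.083, -0.003], [-0.003, 0.003, -1.0]]
ft_force: [-0.2, -3.6, 0.3]
grip_width: 0.0601
```

>>> apply_moves(plan=[{"tx": 0, "ty": 0.3, "tz": 0, "rx": 0, "ry": 0, "rz": 0, "jaw": 0.4}, {"tx": 0, "ty": 0.5, "tz": 0, "rx": 0, "ry": 0, "rz": 0, "jaw": 0.4}])

```text
time_s: 16.35
position: [0.5306, 0.1162, 0.0256]
tool_rot: [[-0.083, 0.997, 0.003], [0.997, 0.083, -0.003], [-0.003, 0.003, -1.0]]
ft_force: [-0.1, -3.6, -0.6]
grip_width: 0.0597
```

>>> apply_moves(plan=[{"tx": 0, "ty": 0.3, "tz": 0, "rx": 0, "ry": 0, "rz": 0, "jaw": 0.4}, {"tx": 0, "ty": 0.5, "tz": 0, "rx": 0, "ry": 0, "rz": 0, "jaw": 0.4}])

```text
time_s: 16.55
position: [0.5305, 0.1165, 0.0256]
tool_rot: [[-0.083, 0.997, 0.003], [0.997, 0.083, -0.003], [-0.003, 0.002, -1.0]]
ft_force: [-0.5, -4.7, -0.1]
grip_width: 0.0599
```

>>> apply_moves(plan=[{"tx": 0, "ty": 0.2, "tz": 0, "rx": 0, "ry": 0, "rz": 0, "jaw": 0.4}, {"tx": 0, "ty": 0.4, "tz": 0, "rx": 0, "ry": 0, "rz": 0, "jaw": 0.4}])

```text
time_s: 16.75
position: [0.5305, 0.1166, 0.0256]
tool_rot: [[-0.083, 0.997, 0.003], [0.997, 0.083, -0.004], [-0.004, 0.002, -1.0]]
ft_force: [-0.3, -6.8, -0.4]
grip_width: 0.0596
```

>>> apply_moves(plan=[{"tx": 0, "ty": 0.2, "tz": 0, "rx": 0, "ry": 0, "rz": 0, "jaw": 0.4}, {"tx": 0, "ty": 0.4, "tz": 0, "rx": 0, "ry": 0, "rz": 0, "jaw": 0.4}])

```text
time_s: 16.95
position: [0.5304, 0.1166, 0.0256]
tool_rot: [[-0.083, 0.997, 0.002], [0.997, 0.083, -0.004], [-0.005, 0.002, -1.0]]
ft_force: [-0.5, -6.7, 0.8]
grip_width: 0.0597
```

>>> apply_moves(plan=[{"tx": 0, "ty": 0.3, "tz": 0, "rx": 0, "ry": 0, "rz": 0, "jaw": 0.4}, {"tx": 0, "ty": 0.6, "tz": 0, "rx": 0, "ry": 0, "rz": 0, "jaw": 0.4}])

```text
time_s: 17.15
position: [0.5304, 0.1167, 0.0256]
tool_rot: [[-0.083, 0.997, 0.002], [0.997, 0.083, -0.005], [-0.006, 0.001, -1.0]]
ft_force: [-0.9, -7.9, 1.3]
grip_width: 0.0596
```

>>> apply_moves(plan=[{"tx": 0, "ty": 0.3, "tz": 0, "rx": 0, "ry": 0, "rz": 0, "jaw": 0.4}, {"tx": 0, "ty": 0.5, "tz": 0, "rx": 0, "ry": 0, "rz": 0, "jaw": 0.4}])

```text
time_s: 17.35
position: [0.5303, 0.1167, 0.0256]
tool_rot: [[-0.083, 0.997, 0.002], [0.997, 0.083, -0.006], [-0.006, 0.001, -1.0]]
ft_force: [0.0, -7.5, 0.5]
grip_width: 0.0596
```

Run:
```python
from h import *
st()
```

```text
[530.3 116.7  25.6] yaw 94.75 tray [170.4  64.1] F [ 0.  -7.5  0.5] T [-1.28  0.11 -0.02] 17.35 [ 0.002 -0.006 -1.   ]
```

>>> apply_moves(plan=[{"tx": 0.2, "ty": -3, "tz": 0, "rx": 0, "ry": 0, "rz": 0, "jaw": 0.4}, {"tx": 0.8, "ty": -10, "tz": 0, "rx": 0, "ry": 0, "rz": 0, "jaw": 0.4}, {"tx": 2.4, "ty": -30, "tz": 0, "rx": 0, "ry": 0, "rz": 0, "jaw": 0.4}, {"tx": 3.2, "ty": -50, "tz": 30, "rx": 0, "ry": 0, "rz": 0, "jaw": 0.4}, {"tx": 4, "ty": -70, "tz": 75, "rx": 0, "ry": 0, "rz": 0, "jaw": 0.4}, {"tx": 4, "ty": -110, "tz": 100, "rx": 0, "ry": 0, "rz": 0, "jaw": 0.4}, {"tx": 4, "ty": -155, "tz": 110, "rx": 0, "ry": 0, "rz": 0, "jaw": 0.4}, {"tx": 4, "ty": -200, "tz": 120, "rx": 0, "ry": 0, "rz": 0, "jaw": 0.4}, {"tx": 4, "ty": -240, "tz": 130, "rx": 0, "ry": 0, "rz": 0, "jaw": 0.4}, {"tx": 4, "ty": -240, "tz": 130, "rx": 0, "ry": 0, "rz": 0, "jaw": 0.4}])

```text
time_s: 18.35
position: [0.5348, -0.128, 0.1567]
tool_rot: [[-0.078, 0.997, 0.004], [0.997, 0.078, -0.008], [-0.008, 0.004, -1.0]]
ft_force: [1.5, 0.5, -0.5]
grip_width: 0.0596
```

Run:
```python
from h import *
st()
d=env.get_image("scene");crop(d,300,130,420,220,6,"pics/r2.png",10)
d=env.get_image("top");crop(d,220,140,345,265,6,"pics/r1.png",10)
```

```text
[ 534.8 -128.   156.7] yaw 94.47 tray [-73.8  79.4] F [ 1.5  0.5 -0.5] T [ 0.04 -0.06  0.05] 18.35 [ 0.004 -0.008 -1.   ]
```

View pics/r1.png

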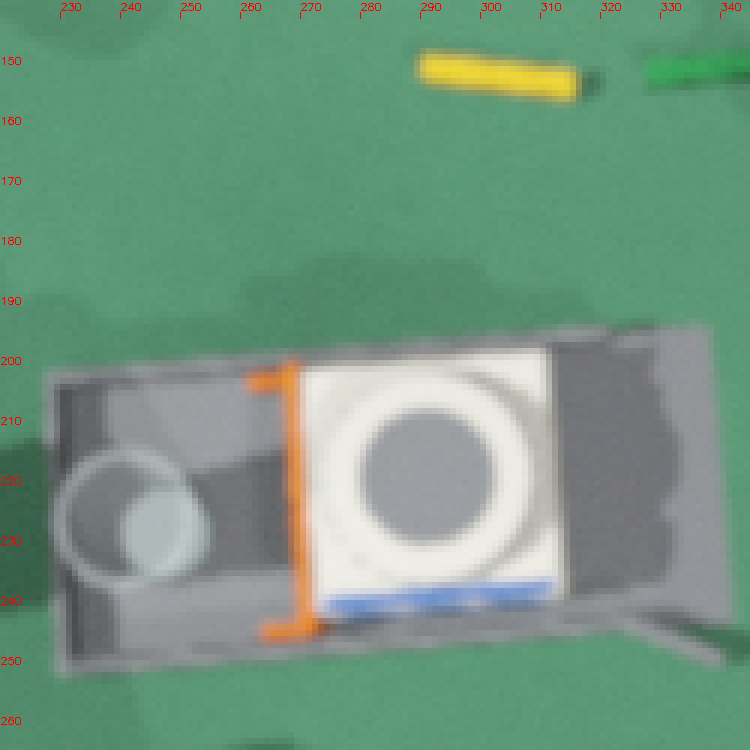

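View pics/r2.png

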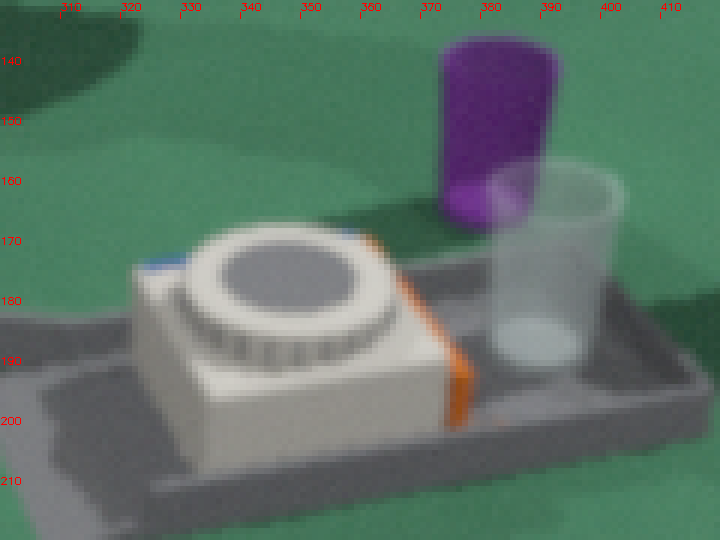

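Run:
```python
from h import *
a=cv2.imread("pics/top0.png")[:,:,::-1].astype(float);b=env.get_image("top")["image"].astype(float)
for r in(203,208,225,240,245):
    for n,i in(("0",a),("now",b)):
        o=np.clip(i[r-1:r+2,252:285,0]-i[r-1:r+2,252:285,2],0,None).mean(0);m=o.max()/2;k=np.argmax(o>m)
        print(r,n,round(252+k-1+(m-o[k-1])/(o[k]-o[k-1]),2),end="  ")
    print()
# pegs/cup change
for n,(x0,y0,x1,y1) in dict(pegs=(285,140,400,160),cup=(225,210,255,242)).items(): print(n,np.abs(a-b)[y0:y1,x0:x1].mean())
```

```text
203 0 261.46  203 now 261.26  
208 0 267.31  208 now 266.89  
225 0 268.05  225 now 267.76  
240 0 269.24  240 now 268.87  
245 0 263.28  245 now 263.29  
pegs 6.108550724637682
cup 3.484375
```

```bash
python3 -c "
from rig import env
print(env.close_job())"
```

```text
the job is handed in; nothing more can be done
None
```

I swung the white tub a clockwise quarter turn against the chrome post, and its blue front now faces the tray's left side. I then pushed it up the ramp with the two open fingers until it met the orange divider. The job is handed in; the last robot-clock reading before the final pictures was 18.35 s.

- **Contact with the divider:** the fingers stopped advancing while the push force rose from about 3.5 N to 7–8 N. That puts roughly 4 N on the divider, well under its 15 N slip limit.
- **Squareness:** the wrist torque about the vertical was near zero, which fits a flush contact. In the last top picture the tub's edge runs parallel to the divider with no visible gap, but one pixel is about 2.6 mm there, so a sub-millimetre gap could not be seen.
- **Divider position:** its back edge reads 0 to 0.4 px (about 1 mm or less) from where it started. That is within the error of the measurement, so I can't rule out a movement under 1 mm.
- **Other things:** the cup, the pegs I could see and the look-alikes appear in their starting places. My picture comparison of the pegs and cup still gave small differences, which I put down to noise and changed shadows rather than movement.
- **Final state:** the tub stands free inside the walls and the gripper is well clear. No check failed outright.

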